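# Refit the dry block heater and set it warming

### The job

Put every washed heating block from the draining mat back into the block heater, one to a pocket and drilled wells up: turn over any that lie upside down, and seat each one fully home in whichever pocket you like. Then lower the clear cover until it is shut, and after that turn the thermostat dial to 60 on its 0 to 100 scale. Leave the other things on the bench where they are.

Things in the scene. Friction and masses are not known exactly. Their poses are not given: they have to be found in the camera images.
- block_a_mid (a point): aluminium heating block, 70 mm along its x, 46 along y, 45 along z, 0.24 to 0.4 kg. Point: its centre; z points out of the drilled face (eight 12 mm wells, two rows of four; the opposite face is plain). Drains on the mat, drilled face up or down; drilled face down is upside down. It stands firmly on any face, its 46 x 45 mm ends too, so two quarter turns turn it over. Always present.
- block_b_mid (a point): aluminium heating block, 70 mm along its x, 46 along y, 45 along z, 0.24 to 0.4 kg. Point: its centre; z points out of the drilled face (eight 12 mm wells, two rows of four; the opposite face is plain). Drains on the mat, drilled face up or down; drilled face down is upside down. It stands firmly on any face, its 46 x 45 mm ends too, so two quarter turns turn it over. May be absent (None).
- block_c_mid (a point): aluminium heating block, 70 mm along its x, 46 along y, 45 along z, 0.24 to 0.4 kg. Point: its centre; z points out of the drilled face (eight 12 mm wells, two rows of four; the opposite face is plain). Drains on the mat, drilled face up or down; drilled face down is upside down. It stands firmly on any face, its 46 x 45 mm ends too, so two quarter turns turn it over. May be absent (None).
- pocket0 (a point): centre of the floor of heater pocket 0; three alike in a row, 76 mm apart along the heater's y. Each is 78 mm along x, 54 mm along y, 15 mm deep: a block goes in with its 70 mm side along x, either way round, 4 mm to spare on every side, and then stands 30 mm above the deck. Axes are the heater's: x from its front to its back, y to its left, z up.
- pocket1 (a point): centre of the floor of heater pocket 1; three alike in a row, 76 mm apart along the heater's y. Each is 78 mm along x, 54 mm along y, 15 mm deep: a block goes in with its 70 mm side along x, either way round, 4 mm to spare on every side, and then stands 30 mm above the deck. Axes are the heater's: x from its front to its back, y to its left, z up.
- pocket2 (a point): centre of the floor of heater pocket 2; three alike in a row, 76 mm apart along the heater's y. Each is 78 mm along x, 54 mm along y, 15 mm deep: a block goes in with its 70 mm side along x, either way round, 4 mm to spare on every side, and then stands 30 mm above the deck. Axes are the heater's: x from its front to its back, y to its left, z up.
- heater_top (a point): dry block heater, white box 200 mm along x, 360 along y, fixed: point on its deck over the middle pocket, 85 mm above the bench, half-way front to back; axes as for the pockets. The pocket part runs 125 mm either way along y; on its left (+y) follows a 110 mm wide grey panel at deck level with the dial, whose axis is 180 mm from this point.
- cover (a joint): clear hinged cover with grey edges: a tray upside down, 132 mm from hinge to front, 244 mm along y, 45 mm high. 0 rad = shut flat on the deck, grows as its front rises, stop at 1.75 (leaning back past upright); starts open. 0.25 kg; stiff hinge (0.12 Nm): keeps its place when nearly upright, sinks shut if left below about 0.4 rad; 2 to 4 N at its outer edge moves it.
- cover_hinge (a point): middle of the cover's hinge line, which runs along the heater's y, 70 mm behind the middle of the pockets at deck level. The axes turn with the cover: with the cover shut x points to the heater's back and z up.
- cover_lip (a point): middle of the outer top edge of the cover's front (132 mm from the hinge and 45 mm above it when shut; its axes turn with the cover as at the hinge). From there a grey lip sticks out 16 mm to the front, 80 mm long and 6 mm thick, its middle 8 mm lower.
- dial (a joint): thermostat dial on the panel, upright axis. 0 rad = pointer on the first tick (0); grows clockwise seen from above, 0.5236 rad a division, to the eleventh tick at 5.236 rad (100). The ticks for 0, 50 and 100 are longer and thicker; 60 is the tick after the middle long one, 3.142 rad. Light friction (0.04 Nm), stays where left.
- dial_grip (a point): on the dial's axis, half-way up its grip bar, 24 mm above the panel. The bar is 44 mm long, 14 mm thick and 26 mm high, above a 48 mm disc that is 8 mm high. Its x axis lies along the bar towards the pointer end, marked by a white line.
- mat: ribbed grey-green draining mat, fixed: 270 mm along x (150 mm to the robot side of its origin), 480 mm along y, 4 mm thick; origin on the bench.
- forceps: steel forceps, about 130 mm long, 8 mm high, lying on the mat's robot side; a bystander, not to be disturbed. Origin at the middle of its underside.
- dish: petri dish, 90 mm across, 17 mm high; a bystander, not to be disturbed. Origin at the middle of its underside.
- reagent: amber bottle, 60 mm across, 125 mm high; a bystander, not to be disturbed. Origin at the middle of its underside.
- jar_one: large specimen jar, 70 mm across, 85 mm high; a bystander, not to be disturbed. Origin at the middle of its underside.
- jar_two: small specimen jar, 56 mm across, 70 mm high; a bystander, not to be disturbed. Origin at the middle of its underside.
- beaker: beaker, glass, 70 mm across, 90 mm high; a bystander, not to be disturbed. Origin at the middle of its underside.
- vial_rack: vial rack, grey, 105 x 145 mm, 72 mm high with its vials; a bystander, not to be disturbed. Origin at the middle of its underside.
- block_a: see block_a_mid; here the origin is the centre of the plain face opposite the wells.
- block_b: see block_b_mid; here the origin is the centre of the plain face opposite the wells.
- block_c: see block_c_mid; here the origin is the centre of the plain face opposite the wells.
Things that resemble listed ones, but are neither listed nor needed, are in the scene too. Leave any green or orange look-alike of the block_a alone. Leave any yellow look-alike of the block_b alone.

How it is judged:
On the way, in this order (a step that is already met when the one before it is completed fails the run):
1. every block sits home in a pocket, wells up (angle between each of block_a_mid, block_b_mid, block_c_mid's own z axis and vertical below 0.08 rad and ((x of block_a_mid in the frame of pocket0 between -0.007 and 0.007 m and y of block_a_mid in the frame of pocket0 between -0.007 and 0.007 m and z of block_a_mid in the frame of pocket0 between 0.018 and 0.026 m) or (x of block_a_mid in the frame of pocket1 between -0.007 and 0.007 m and y of block_a_mid in the frame of pocket1 between -0.007 and 0.007 m and z of block_a_mid in the frame of pocket1 between 0.018 and 0.026 m) or (x of block_a_mid in the frame of pocket2 between -0.007 and 0.007 m and y of block_a_mid in the frame of pocket2 between -0.007 and 0.007 m and z of block_a_mid in the frame of pocket2 between 0.018 and 0.026 m)) and ((x of block_b_mid in the frame of pocket0 between -0.007 and 0.007 m and y of block_b_mid in the frame of pocket0 between -0.007 and 0.007 m and z of block_b_mid in the frame of pocket0 between 0.018 and 0.026 m) or (x of block_b_mid in the frame of pocket1 between -0.007 and 0.007 m and y of block_b_mid in the frame of pocket1 between -0.007 and 0.007 m and z of block_b_mid in the frame of pocket1 between 0.018 and 0.026 m) or (x of block_b_mid in the frame of pocket2 between -0.007 and 0.007 m and y of block_b_mid in the frame of pocket2 between -0.007 and 0.007 m and z of block_b_mid in the frame of pocket2 between 0.018 and 0.026 m)) and ((x of block_c_mid in the frame of pocket0 between -0.007 and 0.007 m and y of block_c_mid in the frame of pocket0 between -0.007 and 0.007 m and z of block_c_mid in the frame of pocket0 between 0.018 and 0.026 m) or (x of block_c_mid in the frame of pocket1 between -0.007 and 0.007 m and y of block_c_mid in the frame of pocket1 between -0.007 and 0.007 m and z of block_c_mid in the frame of pocket1 between 0.018 and 0.026 m) or (x of block_c_mid in the frame of pocket2 between -0.007 and 0.007 m and y of block_c_mid in the frame of pocket2 between -0.007 and 0.007 m and z of block_c_mid in the frame of pocket2 between 0.018 and 0.026 m))), for 0.2 s.
2. with the blocks in, the cover is shut (all of step 1 and value of joint cover below 0.06 rad), for 0.2 s.
3. then the dial stands at 60 (value of joint cover below 0.06 rad and value of joint dial between 2.9846 and 3.2986 rad), for 0.2 s.
At the end, for the whole second after the job is handed in: Every block present is at rest in a pocket with its wells up (within 0.08 rad of level, centre within 7 mm of the pocket's, sitting on the pocket floor within 3.5 mm), the cover is shut (within 0.06 rad) and the dial stands at 60 within 3 (3.142 rad within 0.157) (all of step 1 and all of step 3 and linear speed of each of block_a, block_b, block_c below 0.02 m/s); the robot touches nothing.
It fails at once if a bystander (forceps, petri dish, bottle, jar, beaker, vial rack) is knocked more than 3 cm from its place (distance of any of forceps, dish, reagent, jar_one, jar_two, beaker, vial_rack from where it was at the start of the episode above 0.03 m).
Of block_b, block_c only 1 to 2 are there at a start; the rules pass over those that are not, and their reading is None.
At some moment in a run one of block_a, block_b, block_c may be knocked a few centimetres aside while the robot is not near it.
It also fails if it takes over 210 s, if anything falls off the work surface, if the arm or the gripper's body presses on something with over 40 N, if the wrist force passes 120 N, or if a joint passes its speed limit or range.

### The arm

A 7-joint arm with a two-finger parallel gripper is mounted at the origin on the work surface. World frame = base frame: x ahead of the robot, y to its left, z up, the work surface at z = 0. Lengths are in m, angles in rad, forces in N, time in s.
With the tool pointing down it reaches from about 0.4 to 0.925 m from the base axis. Payload 5.6 kg.
Tool frame: the origin (TCP) lies between the finger pads; the fingertips stand 17 mm ahead of it and the grasp point (between the pads) lies 2 mm behind it; x points along the fingers, y is the direction in which the jaws open and shut, and the axes are right-handed (so a half turn about x gives the same grasp; the last joint's range is limited). The gripper opens to 85 mm and grips with 20 to 120 N. Pads are 22 mm wide; open, the fingers measure 114 mm over their backs; the gripper's body (76 mm by 85 mm) begins 54 mm behind the grasp point. The pads swing forward as they close: fully open they stand 13 mm farther back than shut.
Start: joints at [1.239, 0.468, -0.012, 1.603, 0.006, 1.071, -0.056], TCP at [0.185, -0.623, 0.219] pointing down, gripper open.
Joint ranges: [-2.53, 2.53], [-0.31, 2.02], [-1.57, 1.55], [0.28, 2.44], [-1.29, 4.43], [0.15, 1.84], [-2.92, 2.92]. Speed limits (rad/s): [2.57, 2.57, 3.14, 3.14, 3.14, 3.14, 3.14].

### API

Orientations are given as a unit quaternion [w, x, y, z].
In Python, from rig import r, imaging, find_in gives the robot as it stands.
- The arm moves only by the tool step_arm, never from a script. Its argument "commands" is a list of rows, each a list of 4 numbers: the shift along the tool's x, y, z in m, then the turn about the tool's x in rad. In form: [[dx, dy, dz, turn], ...]. A call has 1 to 8 rows; each row is the pose to reach, as a shift and turn from the pose commanded when the call began, along the tool's axes at that moment; what a row does not reach only later rows make up. A row lasts 1/8 s, in which the tool goes at most 62.5 mm and 10.7 degrees, less where a joint would pass 70% of its speed; a pose out of reach is approached as far as the arm can. A call with a gripper value outside its range is refused whole. "hand" is the finger opening in m, from 0 to 0.0854, set as the call begins (left out, the last holds). The fingers move at their own pace and stop on an object; "newtons" is the grip in N (left out, the last holds). Time passes only in rows, so rows that repeat a pose let the fingers close. It gives the time, the measured TCP pose, the force and the opening at its end, in the units of the state.
- r.get_state(): the state, without advancing time (a new reading comes with each control period).
- imaging.camera(name): name is "side" or "top"; returns the picture (480x640x3 uint8, red, green, blue); there is no depth.
- imaging.camera_params(name): a dict with "fovy" (degrees; the focal length in pixels is half the picture's height over the tangent of half this angle, whatever the lens; pixels are square), "cx", "cy" (the principal point, pixels), "camera_from_world" (4x4, takes a point from world to camera coordinates). Camera axes: x right, y up, looking along -z (the intrinsics and any distortion apply to the point x, -y, -z); pixel columns grow to the right and rows downward; lengths in m; the calibration is good to about 2 mm. A picture is of the moment at which its call begins. camera_params takes no time and is no camera call.
- r.sign_off(): hands the job in, once; it reports no verdict.
Trained networks look in the newest picture that a camera, given by its name, has taken for a name from the list of things; names that differ only in an ending like _2 or _b are one class to them, and where a whole thing is asked for, a point or a joint stands for the part that bears it (a point fixed in the world has none). Each returns a list of dicts, best first, with "confidence" (0 to 1); they miss things now and then, are a little off and sometimes report something else, mostly with a low value. They report only what shows in the picture. A call takes as long as a camera call. They do not tell look-alikes from the thing itself.
- find_in(camera, name): "pixel" ([column, row] in pixels, amid what is visible of it).
The state is a dict: "time": time; "joints": joint angles; "dq": joint speeds; "joint_torque": joint torques, N m; "tcp_pos": TCP position; "tool_rot": TCP orientation; "ft_force": force on the tool from outside, world axes, zero at the start; "torque": the same for the moment, N m; "width": finger opening in m.
Only numpy, scipy, OpenCV 4.12 (cv2) and the standard library are available. Lean on these libraries where they do the work, as an engineer would, in place of code of your own. Each camera call takes 0.05 s, during which the arm holds its last target.

## Working session

There is one attempt and no reset: what is moved stays moved. The work goes in short steps, Python scripts to look and compute and a tool call to move; the robot and the scene stay as the last step left them, time stands still between calls to the robot, and variables do not carry over. Pictures are saved under pics/ and viewed, and the job is handed in when it is done.

Besides the shell and the picture viewer there is one more tool, called as name(argument=value, ...) on one line, values as JSON. step_arm: Moves the arm, as the interface text tells. Its arguments: {"type":"object","properties":{"commands":{"type":"array","items":{"type":"array","items":{"type":"number"}}},"hand":{"type":"number"},"newtons":{"type":"number"}},"required":["commands"]}

```bash
ls; mkdir -p pics
python3 - <<'E'
from rig import r, imaging, find_in
import cv2,numpy as np
for n in ("side","top"):
    im=imaging.camera(n); cv2.imwrite(f"pics/{n}0.png",im[:,:,::-1])
    p=imaging.camera_params(n); print(n,p)
print(r.get_state())
E
```

```text
pics
side {'fovy': 56.83653405152375, 'cx': 319.84325118543984, 'cy': 250.96105006191334, 'camera_from_world': array([[-0.88593275, -0.46376707, -0.0065773 ,  0.45032953],
       [ 0.33018486, -0.64058336,  0.6932755 , -0.32169566],
       [-0.32573166,  0.61202375,  0.72064264, -0.93035656],
       [ 0.        ,  0.        ,  0.        ,  1.        ]])}
top {'fovy': 55.47051475663402, 'cx': 319.68977132519706, 'cy': 237.75169730566492, 'camera_from_world': array([[-0.01327212, -0.99977568, -0.01650559, -0.05373338],
       [ 0.9816635 , -0.01616738,  0.1899352 , -0.56005631],
       [-0.19015944, -0.01368209,  0.98165788, -1.30580443],
       [ 0.        ,  0.        ,  0.        ,  1.        ]])}
{'time': 0.1, 'joints': array([ 1.23902101,  0.46834856, -0.0116408 ,  1.6035354 ,  0.00603686,
        1.0714178 , -0.05631093]), 'dq': array([-0.00056449, -0.00172445,  0.00113567, -0.00092353,  0.0008971 ,
       -0.00134978,  0.00054897]), 'joint_torque': array([ 1.52753812e-03, -5.33526921e+01,  2.17148411e-02, -2.51969057e+01,
        1.14554894e-02,  4.28711122e-03,  2.34577004e-05]), 'tcp_pos': array([ 0.18490134, -0.62258962,  0.21839346]), 'tool_rot': array([-0.10115752, -0.69961785, -0.10231199,  0.69988161]), 'ft_force': array([0.0274699 , 1.3512973 , 0.95577004]), 'torque': array([-0.00835815,  0.0251235 ,  0.01474425]), 'width': 0.08506712310594598}
```

View pics/side0.png

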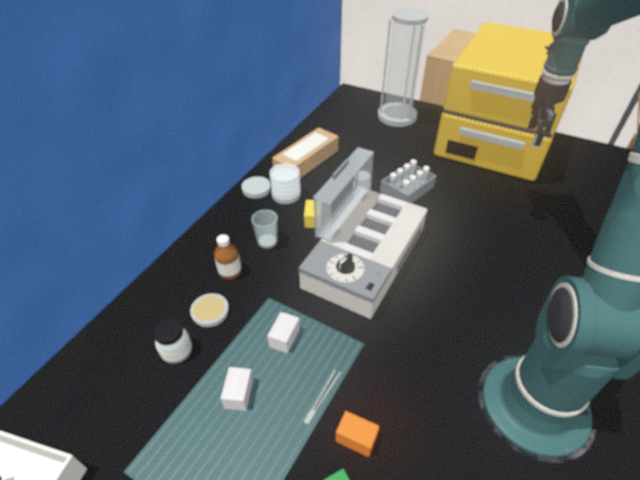

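View pics/top0.png

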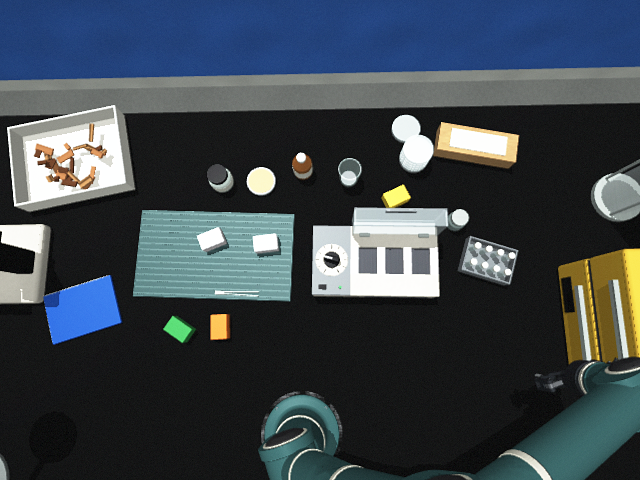

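```bash
cat > h.py <<'E'
from rig import r, imaging, find_in
import cv2,numpy as np
from scipy.spatial.transform import Rotation as R
from scipy.optimize import least_squares
def cam(n):
    p=imaging.camera_params(n); f=240/np.tan(np.radians(p["fovy"]/2)); return f,p["cx"],p["cy"],np.array(p["camera_from_world"])
def proj(n,P):
    f,cx,cy,T=cam(n); P=np.atleast_2d(P); c=P@T[:3,:3].T+T[:3,3]
    return np.c_[cx+f*c[:,0]/-c[:,2], cy-f*c[:,1]/-c[:,2]]
def ray(n,uv,z):
    f,cx,cy,T=cam(n); d=np.array([(uv[0]-cx)/f,-(uv[1]-cy)/f,-1]); Rm=T[:3,:3]; o=-Rm.T@T[:3,3]; d=Rm.T@d
    return o+d*(z-o[2])/d[2]
def tri(a,b):
    return least_squares(lambda X:np.r_[proj("top",X)[0]-a,proj("side",X)[0]-b],[.5,0,.05]).x
def crop(n,name,x0,y0,x1,y1,k,im=None):
    im=imaging.camera(n) if im is None else im
    c=cv2.resize(im[y0:y1,x0:x1],None,fx=k,fy=k,interpolation=cv2.INTER_CUBIC); cv2.imwrite(f"pics/{name}.png",c[:,:,::-1]); return im
def st():
    s=r.get_state(); q=s["tool_rot"]; m=R.from_quat(np.r_[q[1:],q[0]]).as_matrix()
    print("t",round(s["time"],2),"tcp",s["tcp_pos"].round(4),"y",m[:,1].round(3),"z",m[:,2].round(3),"x",m[:,0].round(3),"F",s["ft_force"].round(1),"w",round(s["width"],4)); return s,m
E
python3 - <<'E'
from h import *
st()
t=crop("top","tA",130,200,310,310,4); crop("top","tB",300,195,480,305,4,t)
s=crop("side","sA",200,290,360,420,5); crop("side","sB",280,140,440,320,4,s)
for n in ("block_a_mid","dial_grip","heater_top","cover_lip","cover_hinge","pocket0","pocket1","pocket2","forceps"):
  for c in("top","side"):
    print(n,c,[(np.round(d["pixel"],1).tolist(),round(d["confidence"],2)) for d in find_in(c,n)][:6])
E
```

```text
t 0.1 tcp [ 0.1849 -0.6226  0.2184] y [ 0.285 -0.959 -0.002] z [-0.959 -0.285  0.   ] x [-0.001  0.002 -1.   ] F [0.  1.4 1. ] w 0.0851
block_a_mid top [([212.1, 238.1], 0.94), ([180.5, 327.5], 0.93), ([217.7, 327.2], 0.67)]
block_a_mid side [([356.2, 433.7], 0.93), ([234.8, 389.1], 0.86), ([337.7, 479.0], 0.68)]
dial_grip top [([334.4, 257.4], 0.48)]
dial_grip side [([355.1, 238.2], 0.69), ([345.9, 261.9], 0.65), ([235.7, 388.6], 0.39)]
heater_top top [([382.7, 255.5], 0.66)]
heater_top side [([353.6, 238.8], 0.73)]
cover_lip top [([396.8, 218.7], 0.75), ([384.1, 252.7], 0.45)]
cover_lip side [([341.9, 194.1], 0.93), ([406.7, 180.7], 0.32)]
cover_hinge top [([397.8, 220.7], 0.68)]
cover_hinge side [([341.2, 191.7], 0.91)]
pocket0 top [([378.3, 255.4], 0.79), ([489.9, 261.8], 0.6)]
pocket0 side [([358.1, 234.9], 0.79), ([319.9, 394.5], 0.64), ([281.9, 332.3], 0.23)]
pocket1 top [([378.3, 255.4], 0.79), ([489.9, 261.8], 0.6)]
pocket1 side [([358.1, 234.9], 0.79), ([319.9, 394.5], 0.64), ([281.9, 332.3], 0.23)]
pocket2 top [([378.3, 255.4], 0.79), ([489.9, 261.8], 0.6)]
pocket2 side [([358.1, 234.9], 0.79), ([319.9, 394.5], 0.64), ([281.9, 332.3], 0.23)]
forceps top [([261.8, 182.8], 0.71), ([221.0, 293.0], 0.44)]
forceps side [([341.2, 193.6], 0.65), ([319.4, 400.4], 0.62), ([206.2, 307.3], 0.31)]
```

View pics/tA.png

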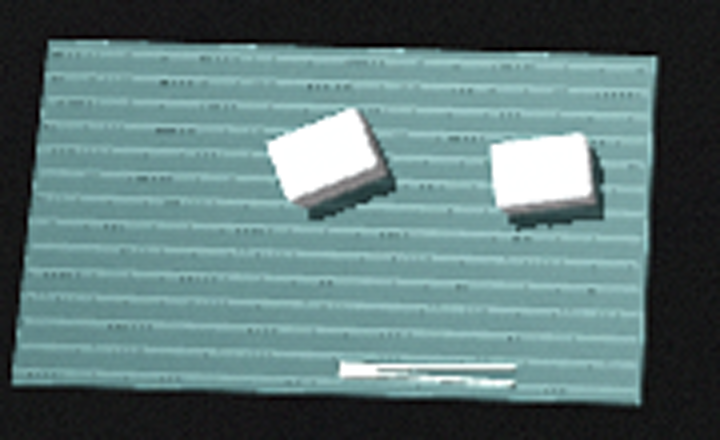

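View pics/tB.png

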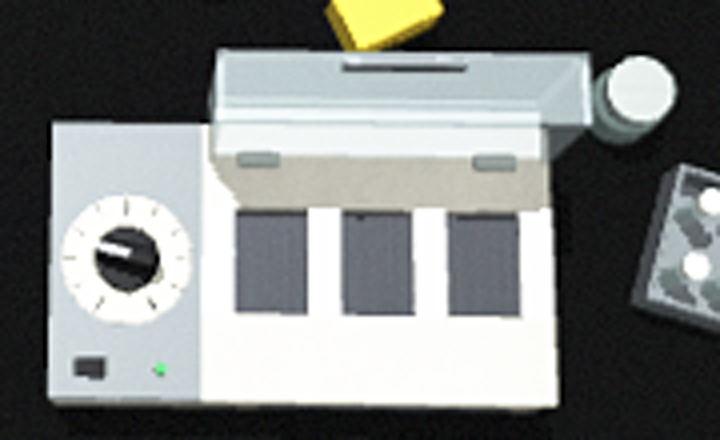

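View pics/sA.png

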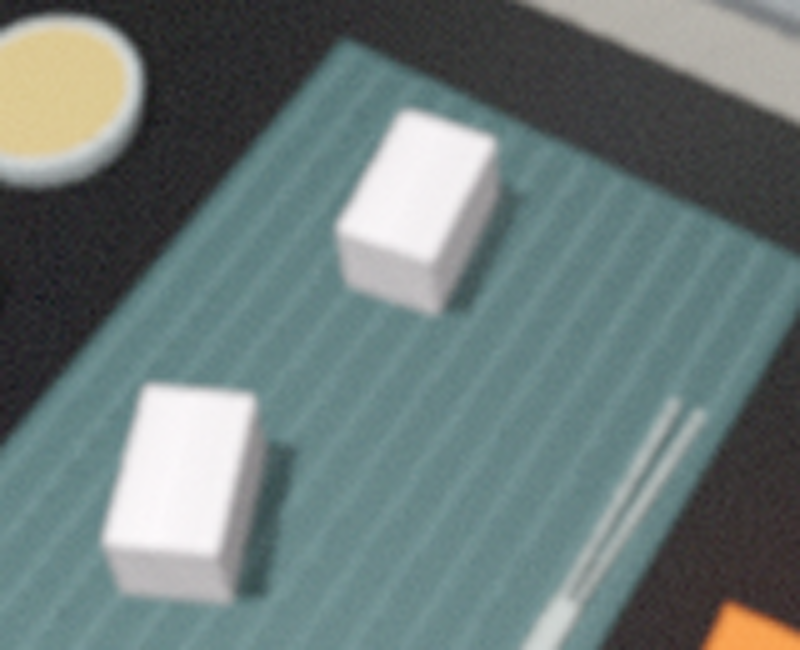

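View pics/sB.png

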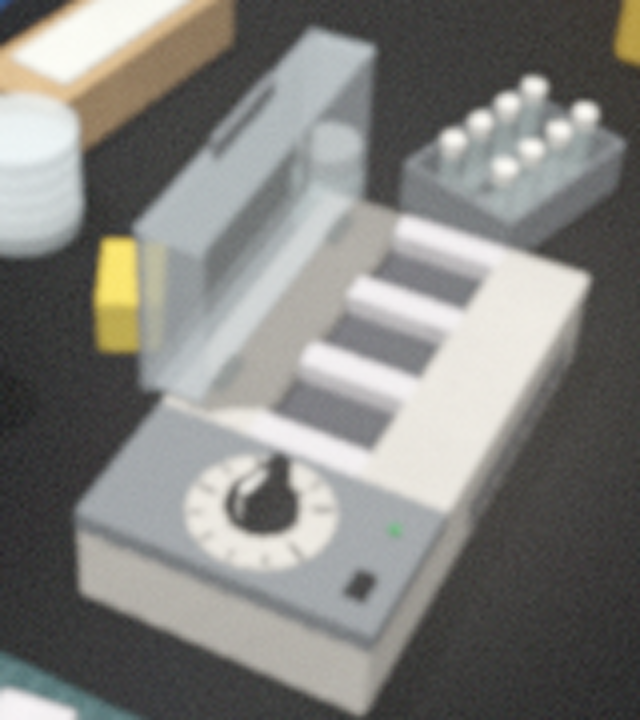

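```bash
cat >> h.py <<'E'
def boxpts(x,y,yaw,z0,z1,lx=.07,ly=.046):
    c,s=np.cos(yaw),np.sin(yaw)
    return np.array([[x+c*a-s*b,y+s*a+c*b,z] for z in(z0,z1) for a in(-lx/2,lx/2) for b in(-ly/2,ly/2)])
def gray(im,thr=None):
    hsv=cv2.cvtColor(im,cv2.COLOR_RGB2HSV); return hsv
def fitbox(ims,guess,z0,z1,lx=.07,ly=.046,vmin=95,smax=50,k=4,dbg=None,fixyaw=False):
    from scipy.optimize import minimize
    M={}
    for n,im in ims.items():
        uv=proj(n,boxpts(*guess,z0,z1,lx,ly)); a=np.floor(uv.min(0)-12).astype(int); b=np.ceil(uv.max(0)+12).astype(int)
        a=np.maximum(a,0)
        c=cv2.resize(im[a[1]:b[1],a[0]:b[0]],None,fx=k,fy=k,interpolation=cv2.INTER_LINEAR)
        h=cv2.cvtColor(c,cv2.COLOR_RGB2HSV); m=((h[...,1]<smax)&(h[...,2]>vmin)).astype(np.uint8)
        nl,lab,stt,_=cv2.connectedComponentsWithStats(m); 
        if nl>1: m=(lab==1+np.argmax(stt[1:,4])).astype(np.uint8)
        M[n]=(a,m,c)
    def cost(p,draw=False):
        e=0
        for n,(a,m,c) in M.items():
            uv=(proj(n,boxpts(p[0],p[1],p[2],z0,z1,lx,ly))-a+.5)*k-.5
            q=np.zeros_like(m); hull=cv2.convexHull(uv.astype(np.float32))
            cv2.fillConvexPoly(q,np.round(hull*16).astype(np.int32),1,shift=4)
            e+=np.sum(q!=m)/k/k
            if draw:
                d=c.copy(); cv2.polylines(d,[np.round(hull).astype(np.int32)],True,(255,0,0),1); 
                cn,_=cv2.findContours(m,cv2.RETR_EXTERNAL,cv2.CHAIN_APPROX_NONE); cv2.drawContours(d,cn,-1,(0,255,0),1)
                cv2.imwrite(f"pics/{dbg}_{n}.png",cv2.resize(d,None,fx=2,fy=2)[:,:,::-1])
        return e
    best=None
    for dy in ((0,) if fixyaw else (-.3,0,.3)):
        g=np.array(guess,float); g[2]+=dy
        s=np.array([g,g+[.006,0,0],g+[0,.006,0],g+[0,0,.15]])
        o=minimize(cost,g,method="Nelder-Mead",options=dict(initial_simplex=s,xatol=1e-4,fatol=.05,maxiter=200))
        if best is None or o.fun<best.fun: best=o
    if dbg: cost(best.x,True)
    return best.x,best.fun
E
python3 - <<'E'
from h import *
ims={n:cv2.imread(f"pics/{n}0.png")[:,:,::-1].copy() for n in("top","side")}
for nm,uv,yaw in(("bL",(212,238),-1.2),("bR",(265,243),1.57)):
    g=ray("top",uv,.049); print(g)
    for sub in (("top","side"),("top",),("side",)):
        x,f=fitbox({k:ims[k] for k in sub},[g[0],g[1],yaw],.004,.049,dbg=nm+"".join(s[0] for s in sub)); print(nm,sub,x.round(4),round(f,1))
# heater
T=np.array([[439.2,296.2],[312.5,295.5],[313.2,226]])
Tw=np.array([[-.1,-.125],[-.1,.235],[.1,.235]])
pc=[(236,212),(307,212),(307,314),(236,314),(342,212),(413,212),(413,314),(342,314),(448,213),(519,213),(519,314),(448,314)]
pw=[]
for y in(.076,0,-.076): pw+= [[.039,y+.027],[.039,y-.027],[-.039,y-.027],[-.039,y+.027]]
T=np.r_[T,np.array(pc)/4+[300,195]-.4]; Tw=np.r_[Tw,pw]
S=np.array([[373.7,298.7],[300,268.7],[427,209.5]]); Sw=np.array([[-.1,.235],[.1,.235],[-.1,-.125]])
def W(p,L): c,s=np.cos(p[2]),np.sin(p[2]); return np.c_[p[0]+c*L[:,0]-s*L[:,1],p[1]+s*L[:,0]+c*L[:,1],np.full(len(L),.085)]
f=lambda p:np.r_[(proj("top",W(p,Tw))-T).ravel(),(proj("side",W(p,Sw))-S).ravel()]
o=least_squares(f,[.5,-.2,0]); print(o.x,f(o.x).reshape(-1,2).round(1).tolist())
o2=least_squares(lambda p:(proj("side",W(p,Sw))-S).ravel(),[.5,-.2,0]);print(o2.x)
E
```

```text
[0.56457575 0.26092335 0.049     ]
bL ('top', 'side') [ 0.5651  0.2684 -1.2464] 227.9
bL ('top',) [ 0.5658  0.2686 -1.1948] 27.6
bL ('side',) [ 0.5637  0.2687 -1.2967] 185.9
[0.54674389 0.10153998 0.049     ]
bR ('top', 'side') [0.5509 0.1035 1.6471] 217.8
bR ('top',) [0.5506 0.1036 1.6866] 26.9
bR ('side',) [0.5489 0.1039 1.5421] 171.9
[ 0.48298354 -0.27508364 -0.01979811] [[0.1, -0.4], [-0.6, -0.4], [-0.6, 0.2], [-0.6, -0.6], [0.4, -0.5], [0.8, 0.9], [-0.3, 0.8], [-0.8, -0.5], [0.2, -0.4], [1.0, 1.0], [-0.2, 0.9], [-0.9, -0.7], [0.2, -0.6], [1.3, 1.1], [0.0, 1.0], [0.1, 0.3], [-1.1, -0.7], [-0.5, -0.8]]
[ 0.48113301 -0.27478261 -0.02271868]
```

Run:
```python
import cv2,numpy as np
L=[cv2.imread(f"pics/{b}ts_{n}.png") for b in("bL","bR") for n in("top","side")]
h=max(i.shape[0] for i in L)
L=[cv2.copyMakeBorder(i,0,h-i.shape[0],0,8,cv2.BORDER_CONSTANT) for i in L]
c=np.hstack(L); c=cv2.resize(c,None,fx=800/c.shape[1],fy=800/c.shape[1]); cv2.imwrite("pics/fit1.png",c)
```

```text
(no output)
```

View pics/fit1.png

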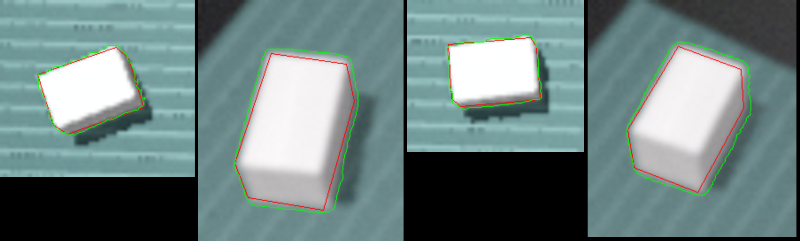

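```bash
cat >> h.py <<'E'
def plan(p,jaw=None):
    s,m=st(); d=m.T@(np.array(p)-s["tcp_pos"]); t=0
    if jaw is not None:
        a=np.arctan2(m[1,1],m[0,1]); t=-((jaw-a+np.pi/2)%np.pi-np.pi/2)
    print("cmd",d.round(4),"turn",round(t,3),"alt",round(t-np.pi*np.sign(t),3),"rows>=",int(max(np.ceil(np.linalg.norm(d)/.0625),np.ceil(abs(t)/.186))))
E
python3 - <<'E'
from h import *
plan([.5531,.0767,.25],.09)
E
```

```text
t 1.1 tcp [ 0.1851 -0.6231  0.2193] y [ 0.285 -0.959  0.   ] z [-0.959 -0.285  0.   ] x [-0. -0. -1.] F [0.5 0.8 0.3] w 0.0853
cmd [-0.0308 -0.5661 -0.552 ] turn -1.372 alt 1.77 rows>= 13
```

step_arm(commands=[[-0.06,-0.2,-0.2,-0.5],[-0.06,-0.4,-0.4,-1.0],[-0.06,-0.566,-0.552,-1.37],[-0.06,-0.566,-0.552,-1.37],[-0.06,-0.566,-0.552,-1.37],[-0.06,-0.566,-0.552,-1.37],[-0.06,-0.566,-0.552,-1.37],[-0.06,-0.566,-0.552,-1.37]], hand=0.085, newtons=20)

```text
time: 2.1
tcp_pos: [0.418, -0.1813, 0.2618]
tool_rot: [0.523, 0.477, 0.522, -0.477]
ft_force: [0.7, -1.3, -0.2]
width: 0.0852
```

Run:
```python
from h import *
plan([.5531,.0767,.25],.09)
```

```text
t 2.1 tcp [ 0.418  -0.1813  0.2618] y [0.996 0.09  0.001] z [ 0.09  -0.996  0.001] x [ 0.001 -0.001 -1.   ] F [ 0.7 -1.3 -0.2] w 0.0852
cmd [ 0.0116  0.1578 -0.2448] turn 0.0 alt -3.141 rows>= 5
```

step_arm(commands=[[0.0,0.158,-0.245,0],[0.0,0.158,-0.245,0],[0.0,0.158,-0.245,0],[0.0,0.158,-0.245,0],[0.0,0.158,-0.245,0],[0.0,0.158,-0.245,0],[0.0,0.158,-0.245,0]])

```text
time: 2.98
tcp_pos: [0.5529, 0.0741, 0.2609]
tool_rot: [0.521, 0.477, 0.521, -0.478]
ft_force: [-0.6, -0.1, -0.1]
width: 0.0852
```

Run:
```python
from h import *
plan([.5531,.0767,.0245],.09)
t=crop("top","t1",130,200,310,310,4); s=crop("side","s1",200,250,400,410,4)
for nm,g in(("bL1",[.5655,.2685,-1.22]),("bR1",[.5507,.1036,1.66])):
    print(nm,fitbox(dict(side=s),g,.004,.049))
```

```text
t 2.98 tcp [0.5529 0.0741 0.2609] y [ 0.996  0.087 -0.001] z [ 0.087 -0.996  0.001] x [-0.001 -0.001 -1.   ] F [-0.6 -0.1 -0.1] w 0.0852
cmd [ 0.2364  0.0006 -0.0028] turn -0.003 alt 3.139 rows>= 4
bL1 (array([ 0.56368991,  0.26887923, -1.31045116]), np.float64(185.0))
bR1 (array([0.5486018 , 0.10294351, 1.51174574]), np.float64(173.875))
```

View pics/s1.png

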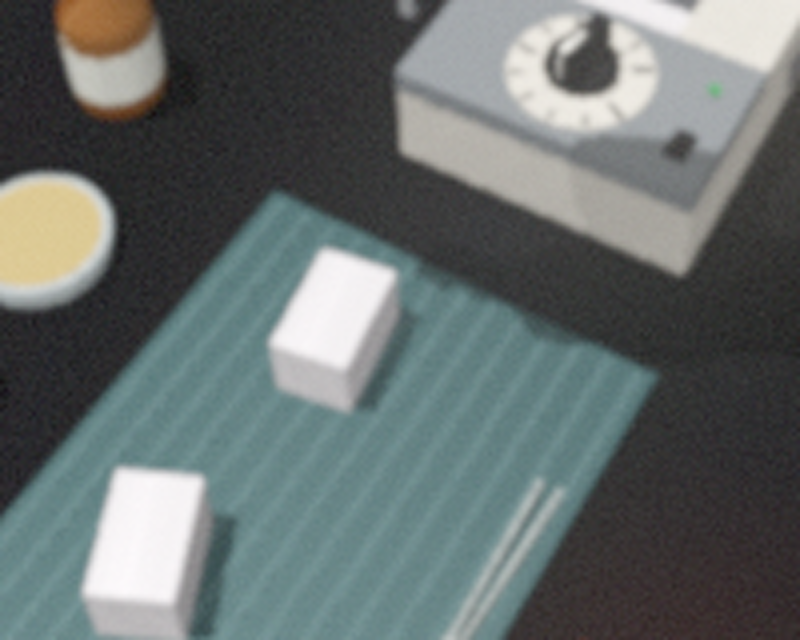

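step_arm(commands=[[0.06,0,-0.003,0],[0.12,0,-0.003,0],[0.17,0,-0.003,0],[0.2,0,-0.003,0],[0.22,0,-0.003,0],[0.236,0,-0.003,0],[0.236,0,-0.003,0],[0.236,0,-0.003,0]])

```text
time: 4.08
tcp_pos: [0.5537, 0.0781, 0.0261]
tool_rot: [0.522, 0.478, 0.521, -0.477]
ft_force: [-0.4, 0.5, 0.3]
width: 0.085
```

step_arm(commands=[[0,0,0,0],[0,0,0,0],[0,0,0,0],[0,0,0,0]], hand=0.03, newtons=20)

```text
time: 4.58
tcp_pos: [0.5531, 0.0779, 0.0259]
tool_rot: [0.522, 0.477, 0.521, -0.478]
ft_force: [-2.2, -1.0, 6.0]
width: 0.0457
```

Run:
```python
from h import *
st(); t=crop("top","t2",190,200,310,300,6); s=crop("side","s2",220,250,380,390,5)
```

```text
t 4.58 tcp [0.5531 0.0779 0.0259] y [0.996 0.088 0.   ] z [ 0.088 -0.996  0.001] x [ 0.    -0.001 -1.   ] F [-2.2 -1.   6. ] w 0.0457
```

View pics/s2.png

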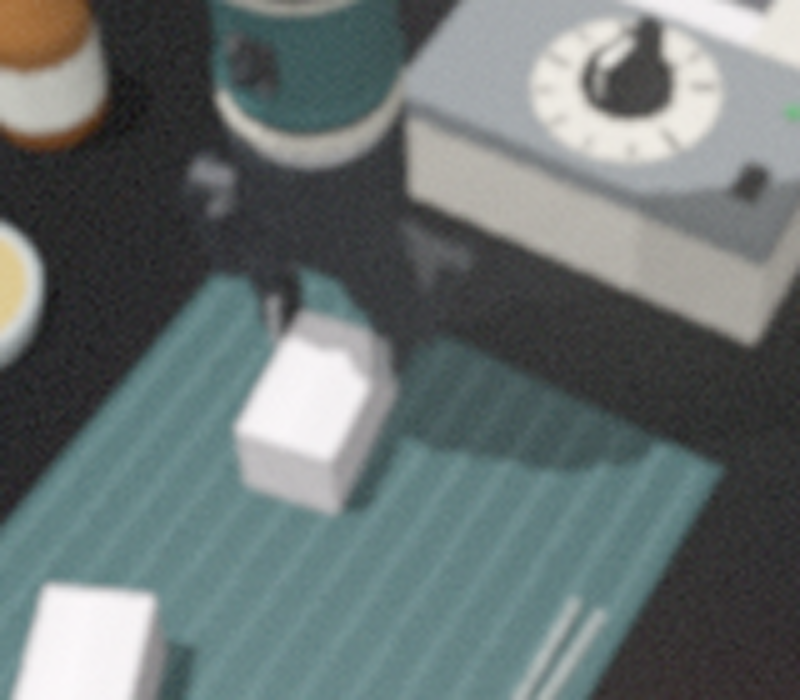

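Gripped (width 45.7 mm) at the far end, block at pixel ~(285,330) in the full side image. Lift and see whether it swings.

step_arm(commands=[[-0.02,0,0,0],[-0.04,0,0,0],[-0.06,0,0,0],[-0.075,0,0,0],[-0.075,0,0,0],[-0.075,0,0,0]])

```text
time: 5.42
tcp_pos: [0.5525, 0.0776, 0.0998]
tool_rot: [0.521, 0.477, 0.522, -0.478]
ft_force: [-0.6, 0.1, -3.3]
width: 0.0456
```

Run:
```python
from h import *
st(); t=crop("top","t3",190,200,310,300,6); s=crop("side","s3",220,250,380,390,5)
```

```text
t 5.42 tcp [0.5525 0.0776 0.0998] y [ 0.996  0.088 -0.001] z [ 0.088 -0.996  0.   ] x [-0.001 -0.    -1.   ] F [-0.6  0.1 -3.3] w 0.0456
```

View pics/s3.png

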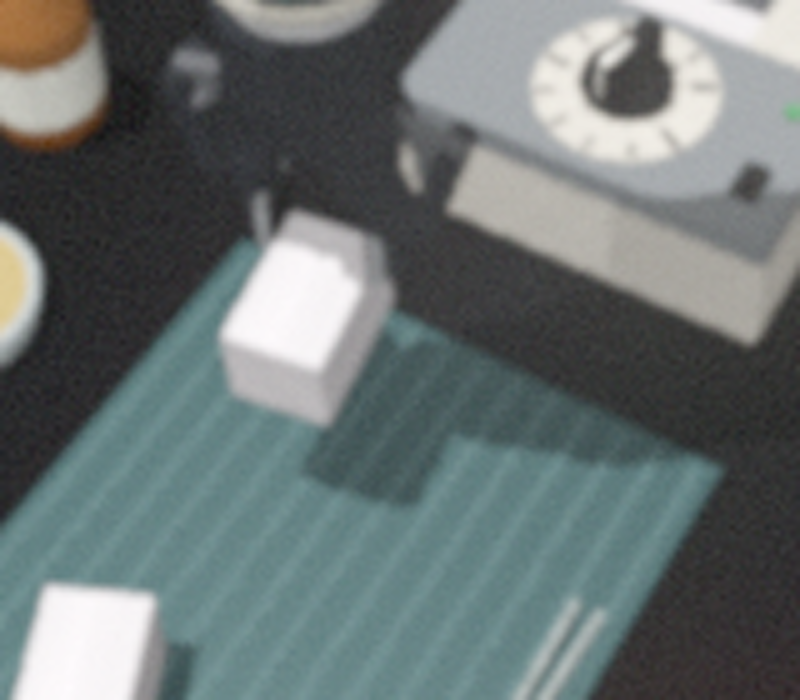

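step_arm(commands=[[0.03,0,0,0],[0.055,0,0,0],[0.07,0,0,0],[0.074,0,0,0],[0.074,0,0,0]])

```text
time: 6.15
tcp_pos: [0.5528, 0.0781, 0.0265]
tool_rot: [0.522, 0.477, 0.522, -0.478]
ft_force: [-1.7, -0.5, -1.4]
width: 0.0451
```

step_arm(commands=[[0,0,0,0],[0,0,0,0],[0,0,-0.013,0],[0,0,-0.026,0],[0,0,-0.026,0]], hand=0.075)

```text
time: 6.78
tcp_pos: [0.5503, 0.1063, 0.0263]
tool_rot: [0.522, 0.477, 0.522, -0.476]
ft_force: [-0.5, -0.5, -0.3]
width: 0.0749
```

step_arm(commands=[[0,0,0,0],[0,0,0,0],[0,0,0,0],[-0.03,0,0,0],[-0.06,0,0,0],[-0.12,0,0,0],[-0.12,0,0,0]], hand=0.03)

```text
time: 7.65
tcp_pos: [0.5534, 0.1045, 0.1501]
tool_rot: [0.523, 0.48, 0.52, -0.475]
ft_force: [-0.4, 0.7, -3.0]
width: 0.0452
```

Run:
```python
from h import *
print(st()[0]["joints"].round(2)); t=crop("top","t4",190,200,310,300,6); s=crop("side","s4",220,210,380,350,5)
```

```text
t 7.65 tcp [0.5534 0.1045 0.1501] y [0.996 0.087 0.008] z [ 0.087 -0.996 -0.   ] x [ 0.008  0.001 -1.   ] F [-0.4  0.7 -3. ] w 0.0452
[ 0.24  0.49 -0.62  1.85  0.36  0.9  -0.46]
```

View pics/s4.png

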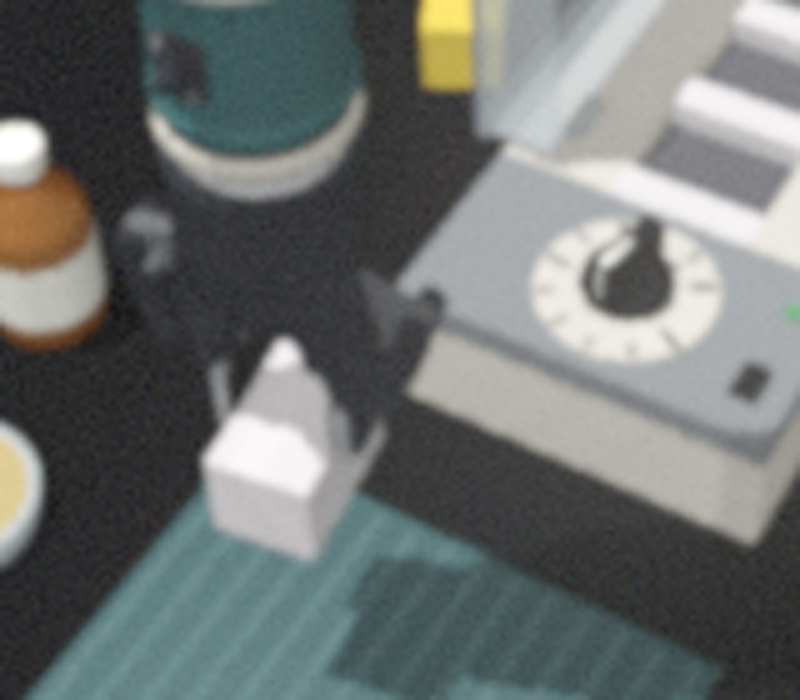

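View pics/t4.png

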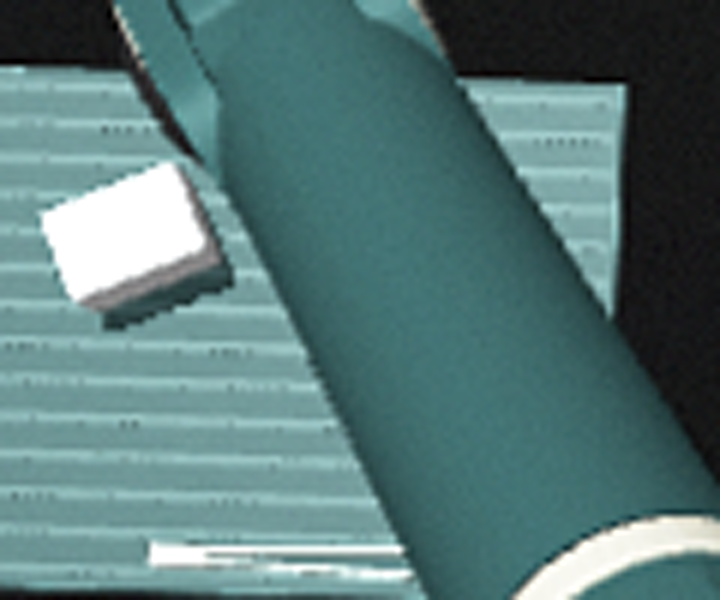

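Run:
```python
from h import *
plan([.45,-.0143,.13],-.02)
```

```text
t 7.75 tcp [0.5502 0.103  0.1457] y [ 0.996  0.087 -0.001] z [ 0.087 -0.996  0.001] x [-0.001 -0.001 -1.   ] F [ 0.2 -0.  -4. ] w 0.0452
cmd [ 0.0159 -0.11    0.1081] turn 0.107 alt -3.034 rows>= 3
```

step_arm(commands=[[0,-0.11,0.03,0.107],[0,-0.11,0.08,0.107],[0.01,-0.11,0.108,0.107],[0.016,-0.11,0.108,0.107],[0.016,-0.11,0.108,0.107]])

```text
time: 8.38
tcp_pos: [0.4494, -0.0131, 0.1287]
tool_rot: [-0.494, -0.504, -0.496, 0.505]
ft_force: [0.6, 0.2, -3.5]
width: 0.0456
```

Run:
```python
from h import *
print(st()[0]["joints"].round(2)); plan([.45,-.0143,.1085],-.02); s=crop("side","s5",240,190,400,330,5)
```

```text
t 8.38 tcp [ 0.4494 -0.0131  0.1287] y [ 1.    -0.019 -0.003] z [-0.019 -1.    -0.001] x [-0.003  0.001 -1.   ] F [ 0.6  0.2 -3.5] w 0.0456
[ 0.49  0.34 -0.61  2.12  0.28  0.76 -0.32]
t 8.38 tcp [ 0.4494 -0.0131  0.1287] y [ 1.    -0.019 -0.003] z [-0.019 -1.    -0.001] x [-0.003  0.001 -1.   ] F [ 0.6  0.2 -3.5] w 0.0456
cmd [0.0202 0.0007 0.0012] turn 0.001 alt -3.141 rows>= 1
```

View pics/s5.png

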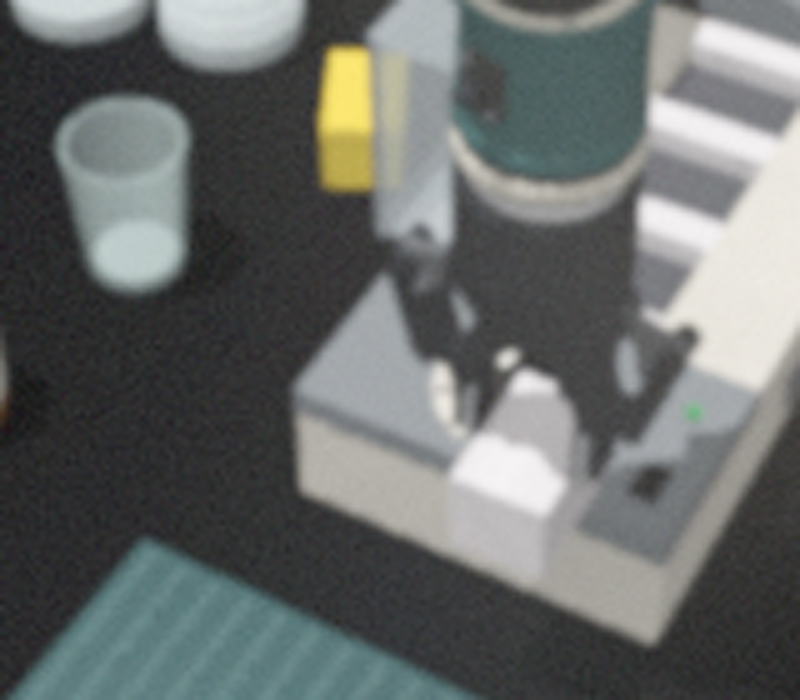

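step_arm(commands=[[0.015,0,0,0],[0.021,0,0,0],[0.025,0,-0.002,0],[0.029,0,-0.004,0],[0.033,0,-0.0055,0],[0.037,0,-0.006,0],[0.0415,0,-0.0065,0],[0.0455,0,-0.007,0]])

```text
time: 9.43
tcp_pos: [0.4508, -0.0008, 0.086]
tool_rot: [0.495, 0.505, 0.497, -0.502]
ft_force: [-6.8, 13.5, 17.1]
width: 0.0453
```

Run:
```python
from h import *
st(); s=crop("side","s6",240,190,400,330,5)
```

```text
t 9.43 tcp [ 0.4508 -0.0008  0.086 ] y [ 1.    -0.015  0.001] z [-0.015 -1.    -0.005] x [ 0.001  0.005 -1.   ] F [-6.8 13.5 17.1] w 0.0453
```

View pics/s6.png

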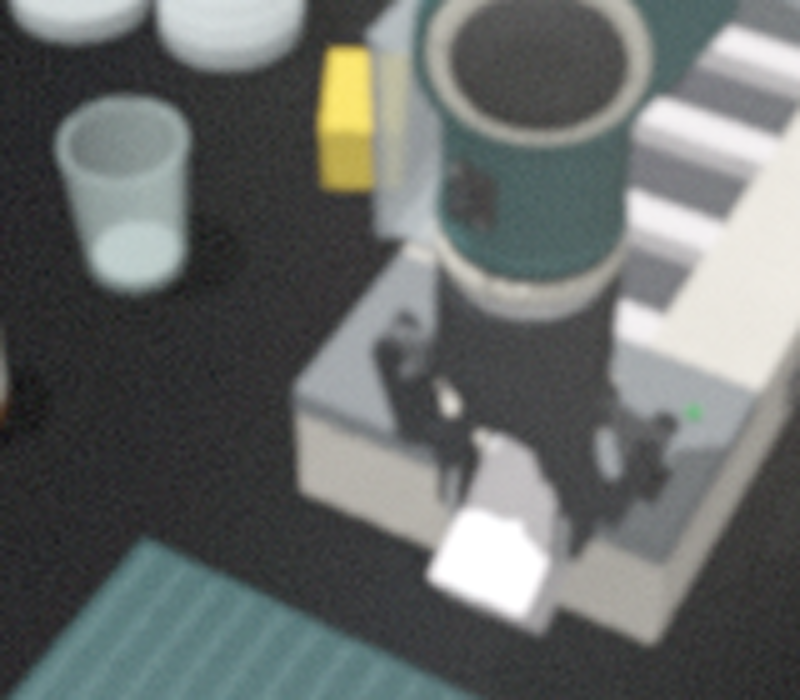

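step_arm(commands=[[0.004,0,0,0],[0.0085,0,0.0015,0],[0.0125,0,0.003,0],[0.0165,0,0.0055,0],[0.02,0,0.008,0],[0.023,0,0.011,0],[0.023,0,0.012,0],[0.023,0,0.012,0]])

```text
time: 10.48
tcp_pos: [0.4506, -0.0021, 0.0642]
tool_rot: [0.495, 0.507, 0.501, -0.497]
ft_force: [-13.9, 43.2, 29.6]
width: 0.0453
```

Run:
```python
from h import *
st(); s=crop("side","s7",240,190,400,330,5)
```

```text
t 10.47 tcp [ 0.4506 -0.0021  0.0642] y [ 1.    -0.008  0.003] z [-0.008 -1.    -0.016] x [ 0.003  0.016 -1.   ] F [-13.9  43.2  29.6] w 0.0453
```

View pics/s7.png

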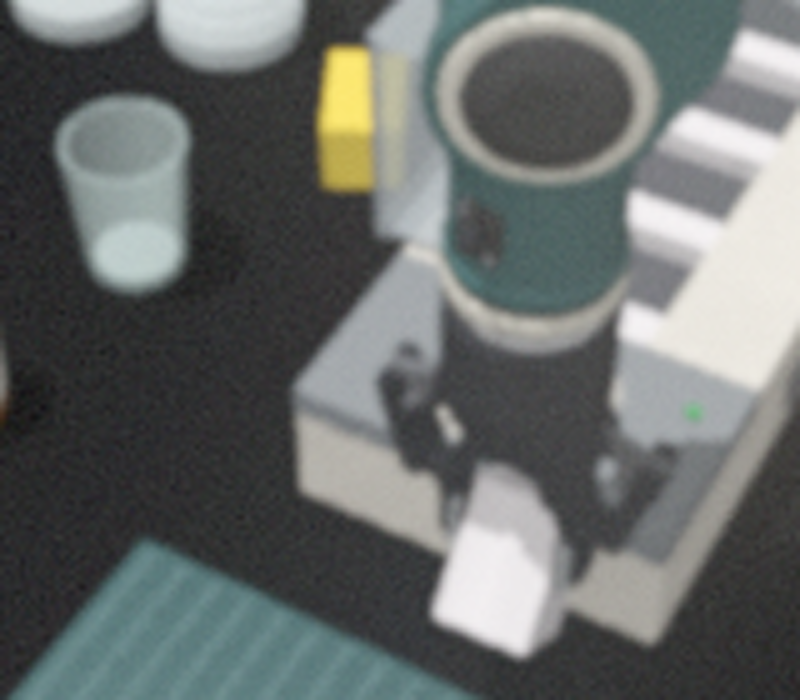

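step_arm(commands=[[0,0,-0.01,0],[0,0,-0.03,0],[0,0,-0.05,0],[0,0,-0.05,0]])

```text
time: 11.02
tcp_pos: [0.4516, 0.0335, 0.0617]
tool_rot: [0.496, 0.504, 0.496, -0.504]
ft_force: [-0.4, 0.0, -3.5]
width: 0.0453
```

Run:
```python
from h import *
st(); s=crop("side","s8",240,190,400,330,5); t=crop("top","t8",220,200,340,300,6)
```

```text
t 11.03 tcp [0.4516 0.0335 0.0617] y [ 1.    -0.015  0.   ] z [-0.015 -1.    -0.001] x [ 0.     0.001 -1.   ] F [-0.4  0.  -3.5] w 0.0453
```

View pics/s8.png

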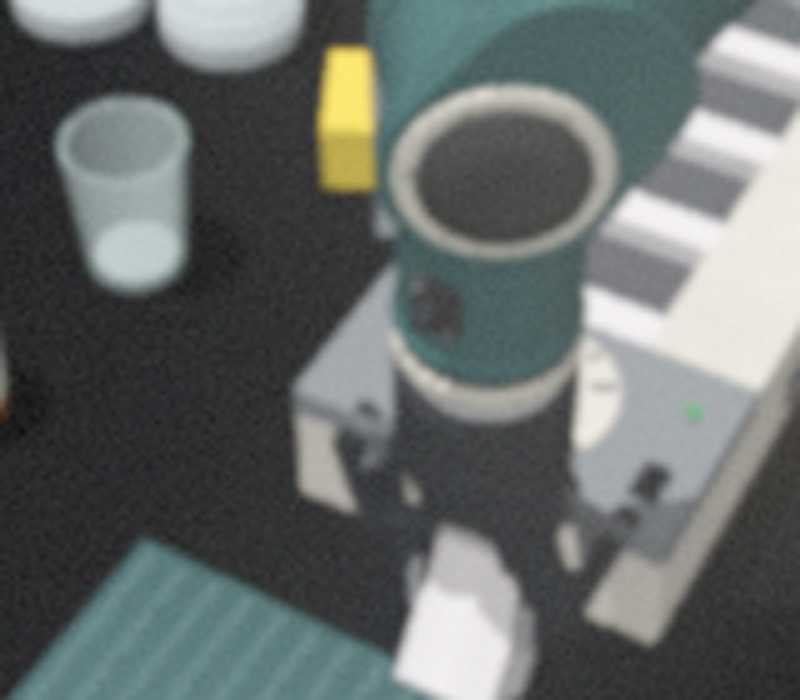

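View pics/t8.png

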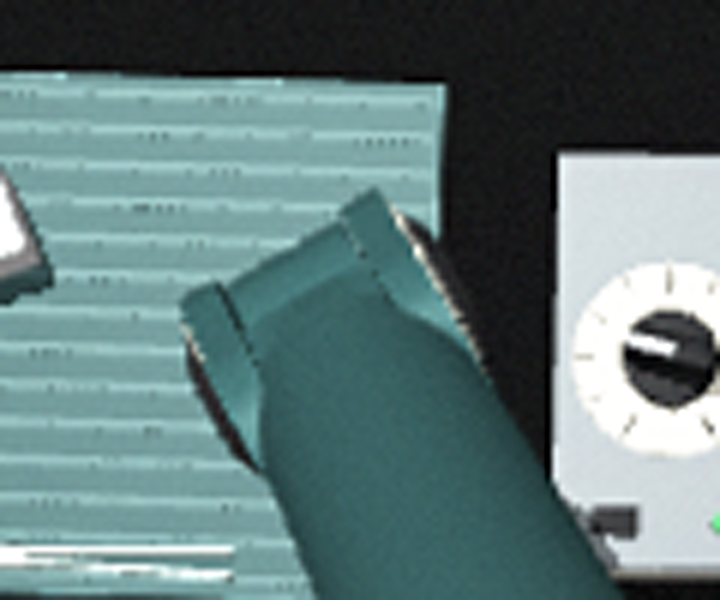

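Run:
```python
from h import *
plan([.5,.085,.055],-.015)
```

```text
t 11.12 tcp [0.4513 0.0313 0.0614] y [ 1.    -0.019 -0.   ] z [-0.019 -1.     0.   ] x [-0. -0. -1.] F [-0.1 -0.5 -4.4] w 0.0453
cmd [ 0.0064  0.0477 -0.0546] turn -0.004 alt 3.138 rows>= 2
```

step_arm(commands=[[-0.01,0.024,-0.027,0],[-0.01,0.048,-0.055,0],[0.005,0.048,-0.055,0],[0.012,0.048,-0.055,0],[0.016,0.048,-0.06,0],[0.019,0.048,-0.065,0],[0.021,0.048,-0.07,0],[0.022,0.048,-0.075,0]])

```text
time: 12.12
tcp_pos: [0.5009, 0.1061, 0.0397]
tool_rot: [0.495, 0.505, 0.495, -0.505]
ft_force: [-0.4, 0.2, -3.7]
width: 0.0454
```

Run:
```python
from h import *
st(); s=crop("side","s9",220,230,380,370,5)
```

```text
t 12.12 tcp [0.5009 0.1061 0.0397] y [ 1.    -0.019  0.   ] z [-0.019 -1.     0.   ] x [ 0. -0. -1.] F [-0.4  0.2 -3.7] w 0.0454
```

View pics/s9.png

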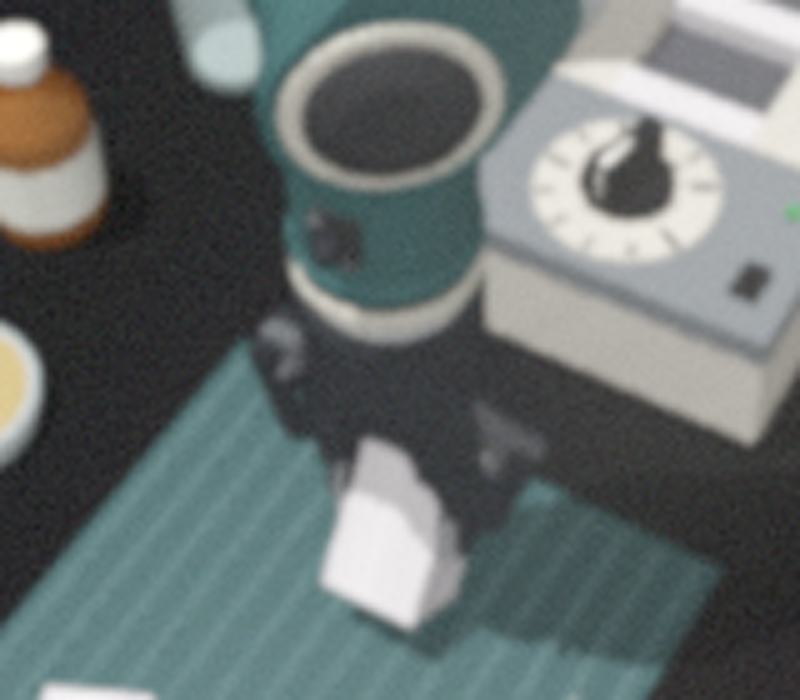

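step_arm(commands=[[0.004,0,-0.002,0],[0.006,0,-0.004,0],[0.008,0,-0.007,0],[0.01,0,-0.01,0],[0.01,0,-0.014,0]])

```text
time: 12.8
tcp_pos: [0.5015, 0.1156, 0.0312]
tool_rot: [-0.496, -0.503, -0.493, 0.507]
ft_force: [-1.7, -10.5, 16.5]
width: 0.0451
```

Run:
```python
from h import *
st(); s=crop("side","s10",220,230,380,370,5)
```

```text
t 12.8 tcp [0.5015 0.1156 0.0312] y [ 1.    -0.021 -0.   ] z [-0.021 -1.     0.007] x [-0.001 -0.007 -1.   ] F [ -1.7 -10.5  16.5] w 0.0451
```

View pics/s10.png

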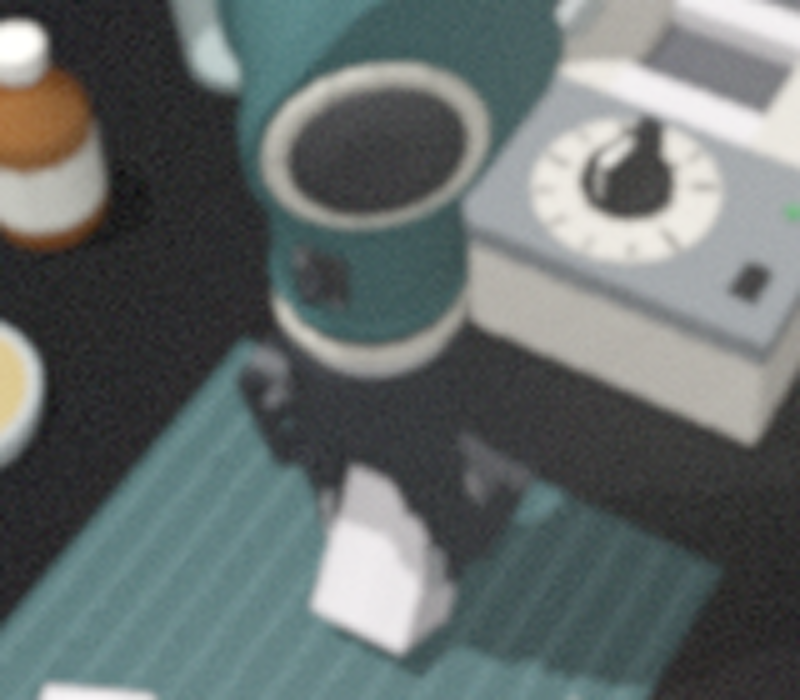

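step_arm(commands=[[0.001,0,-0.004,0],[0.001,0,-0.008,0],[0.001,0,-0.012,0],[0.001,0,-0.016,0],[0.001,0,-0.016,0]])

```text
time: 13.48
tcp_pos: [0.5028, 0.1328, 0.03]
tool_rot: [-0.496, -0.504, -0.493, 0.506]
ft_force: [-0.8, -6.8, 10.3]
width: 0.0456
```

Run:
```python
from h import *
st(); s=crop("side","s11",220,230,380,370,5)
```

```text
t 13.47 tcp [0.5028 0.1328 0.03  ] y [ 1.    -0.021  0.002] z [-0.021 -1.     0.005] x [ 0.002 -0.005 -1.   ] F [-0.8 -6.8 10.3] w 0.0456
```

View pics/s11.png

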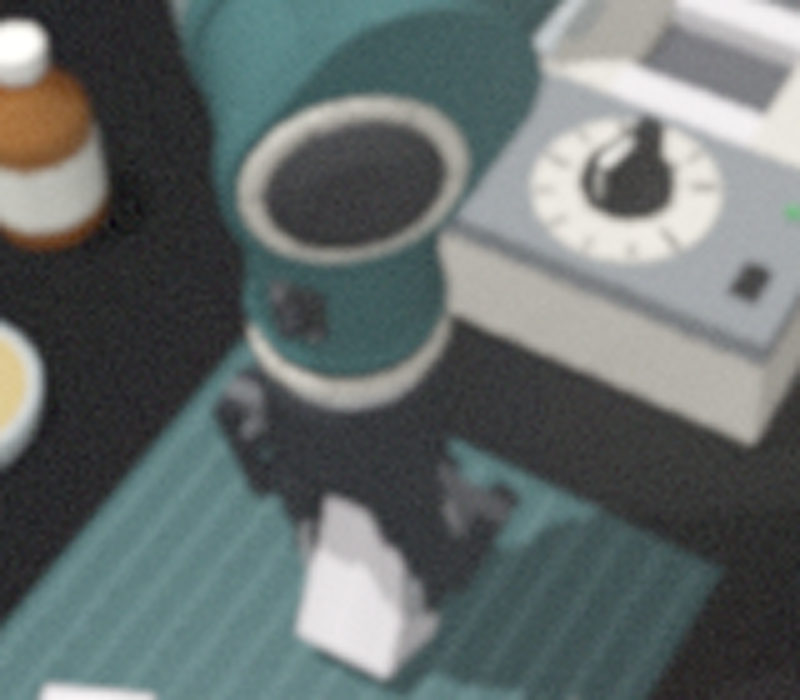

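step_arm(commands=[[-0.002,0,0,0],[-0.002,0,0,0],[-0.002,0,0,0],[-0.002,0,0,0]], hand=0.065)

```text
time: 14.02
tcp_pos: [0.5013, 0.1359, 0.0305]
tool_rot: [-0.495, -0.505, -0.495, 0.505]
ft_force: [-0.3, -0.5, 0.6]
width: 0.0654
```

step_arm(commands=[[-0.05,0,0,0],[-0.1,0,0,0],[-0.16,0,0.1,0],[-0.16,0,0.16,0],[-0.16,0,0.16,0]], hand=0.085)

```text
time: 14.65
tcp_pos: [0.4983, -0.0268, 0.1915]
tool_rot: [0.495, 0.505, 0.494, -0.505]
ft_force: [0.7, 0.1, -1.2]
width: 0.0847
```

Run:
```python
from h import *
st(); s=crop("side","s12",220,270,380,410,5);t=crop("top","t12",200,200,320,300,6)
```

```text
t 14.65 tcp [ 0.4983 -0.0268  0.1915] y [ 1.    -0.02   0.001] z [-0.02  -1.     0.001] x [ 0.001 -0.001 -1.   ] F [ 0.7  0.1 -1.2] w 0.0847
```

View pics/s12.png

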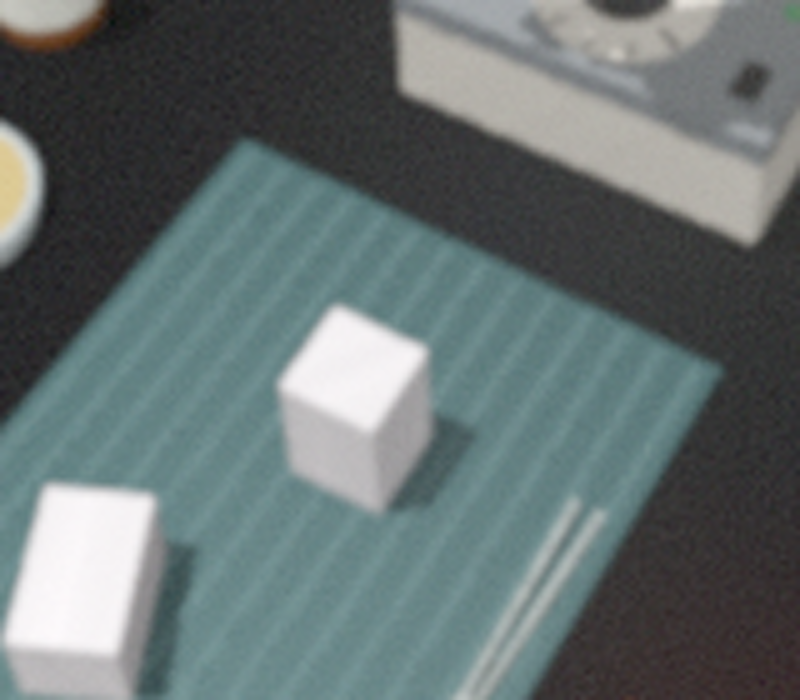

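View pics/t12.png

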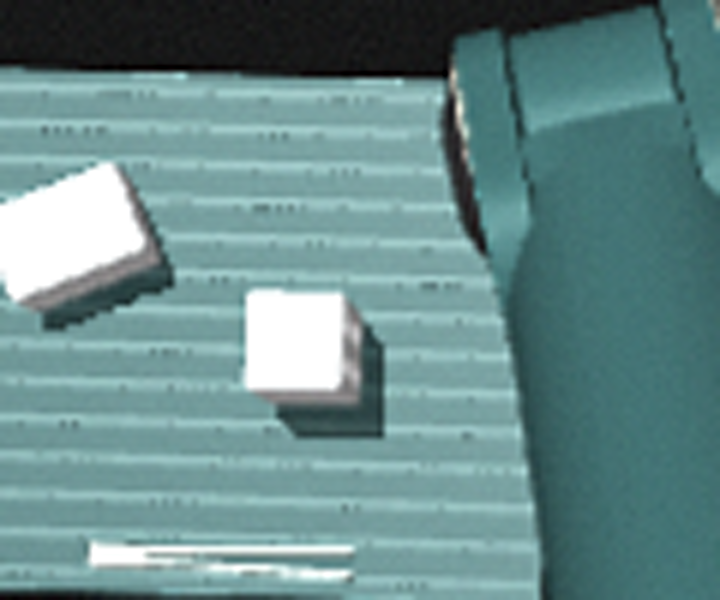

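Run:
```python
from h import *
ims={n:imaging.camera(n) for n in("top","side")}
g=ray("top",(249,257),.074)
x,f=fitbox(ims,[g[0],g[1],0],.004,.074,lx=.046,ly=.045); print(x.round(4),f)
x,f=fitbox({"top":ims["top"]},[g[0],g[1],0],.004,.074,lx=.046,ly=.045); print(x.round(4),f)
plan([x[0],x[1]-.05,.11],0)
```

```text
[ 0.5046  0.1463 -0.0593] 207.0625
[ 0.5044  0.1469 -0.0189] 22.0
t 14.85 tcp [ 0.4983 -0.0249  0.1907] y [ 1.    -0.021  0.   ] z [-0.021 -1.    -0.   ] x [ 0.  0. -1.] F [0.2 0.3 0.3] w 0.0852
cmd [ 0.0807  0.0035 -0.1219] turn -0.021 alt 3.12 rows>= 3
```

step_arm(commands=[[0.04,0.004,-0.06,0],[0.06,0.004,-0.11,0],[0.1,0.004,-0.12,0],[0.116,0.004,-0.122,0],[0.116,0.004,-0.122,0],[0.116,0.004,-0.13,0],[0.116,0.004,-0.136,0]], hand=0.0)

```text
time: 15.72
tcp_pos: [0.506, 0.1118, 0.076]
tool_rot: [0.495, 0.506, 0.494, -0.504]
ft_force: [-0.2, 0.0, -0.1]
width: -0.0002
```

step_arm(commands=[[0,0,-0.006,0],[0,0,-0.012,0],[0,0,-0.018,0],[0,0,-0.024,0],[0,0,-0.03,0],[0,0,-0.036,0],[0,0,-0.042,0]])

```text
time: 16.6
tcp_pos: [0.5057, 0.154, 0.0746]
tool_rot: [-0.495, -0.505, -0.495, 0.505]
ft_force: [0.2, 0.4, -0.2]
width: -0.0
```

Run:
```python
from h import *
st(); s=crop("side","s13",220,270,380,410,5)
```

```text
t 16.6 tcp [0.5057 0.154  0.0746] y [ 1.    -0.019 -0.   ] z [-0.019 -1.     0.   ] x [-0. -0. -1.] F [ 0.2  0.4 -0.2] w -0.0
```

View pics/s13.png

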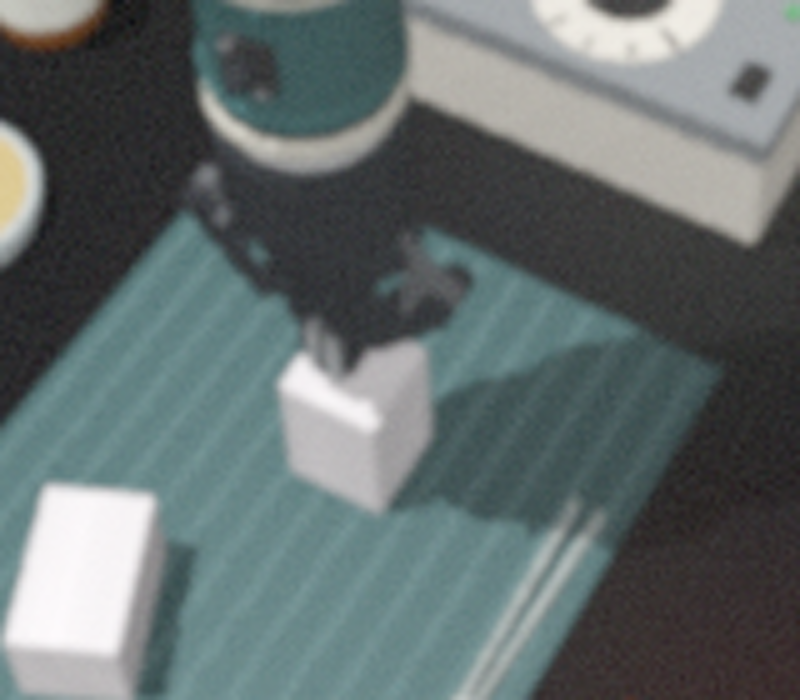

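Run:
```python
from h import *
st()
im=imaging.camera("side").copy(); k=5
c=cv2.resize(im[270:410,220:380],None,fx=k,fy=k,interpolation=cv2.INTER_CUBIC)
for P,col in(([.5057,.154,.0746],(255,0,0)),([.5057,.154,.0576],(255,255,0)),([.5057,.1243,.074],(0,255,0)),([.5057,.1692,.074],(0,255,0)),([.5057,.1692,.004],(0,255,0))):
    u=(proj("side",P)[0]-[220,270])*k; cv2.circle(c,tuple(int(v) for v in u),4,col,-1)
cv2.imwrite("pics/s14.png",c[:,:,::-1])
```

```text
t 16.65 tcp [0.5057 0.155  0.0747] y [ 1.    -0.018  0.   ] z [-0.018 -1.    -0.001] x [ 0.     0.001 -1.   ] F [-1.   1.4 -0.2] w -0.0001
```

View pics/s14.png

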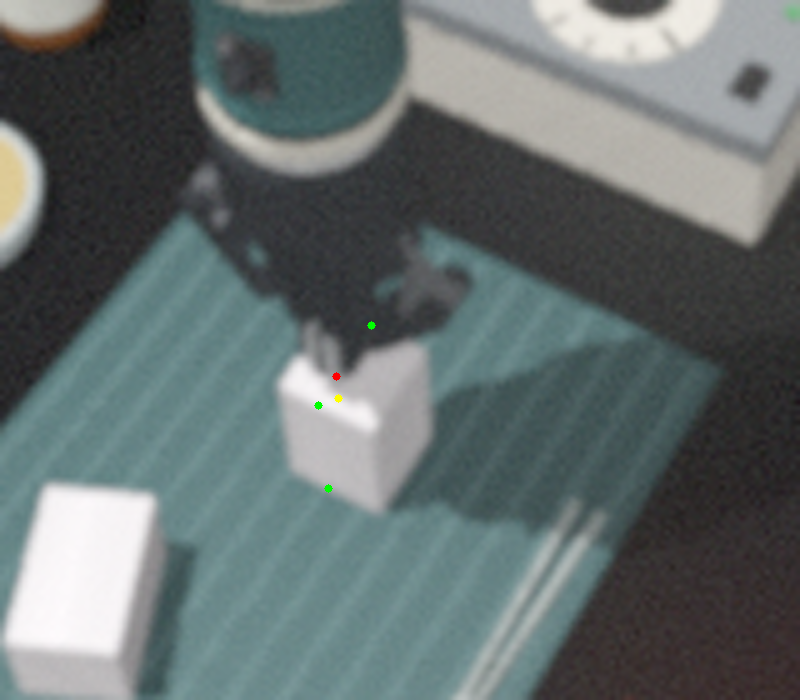

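step_arm(commands=[[0.001,0,0.005,0],[0.002,0,0.008,0],[0.003,0,0.008,0],[0.004,0,0.008,0]])

```text
time: 17.2
tcp_pos: [0.5056, 0.1454, 0.0706]
tool_rot: [-0.495, -0.505, -0.495, 0.505]
ft_force: [-0.2, 0.9, -0.7]
width: 0.0002
```

Run:
```python
from h import *
st(); t=crop("top","t15",200,200,320,300,6); s=crop("side","s15",220,270,380,410,5)
```

```text
t 17.2 tcp [0.5056 0.1454 0.0706] y [ 1.    -0.019 -0.   ] z [-0.019 -1.     0.   ] x [-0. -0. -1.] F [-0.2  0.9 -0.7] w 0.0002
```

View pics/s15.png

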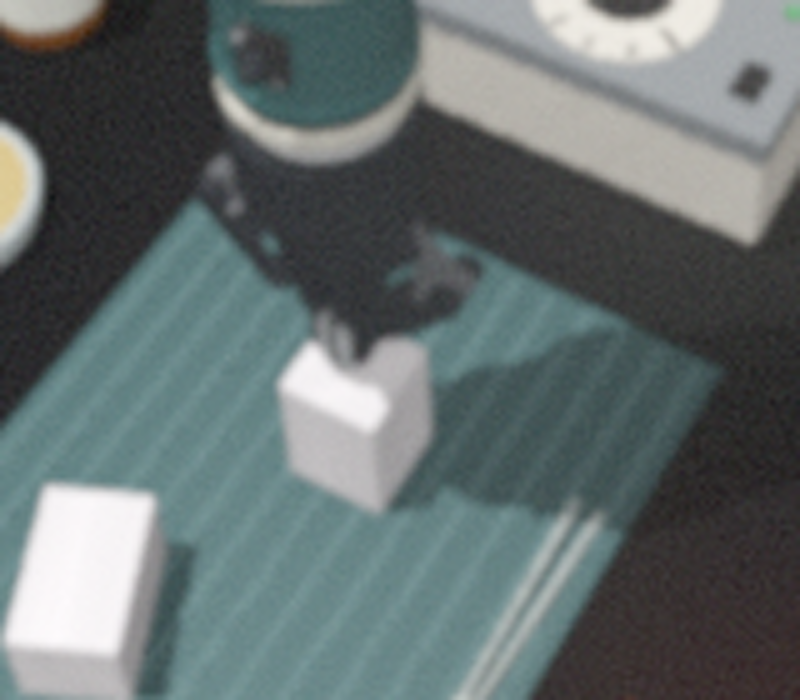

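step_arm(commands=[[0.002,0,0,0],[0.004,0,0,0],[0.006,0,0,0],[0.006,0,0,0]])

```text
time: 17.8
tcp_pos: [0.5055, 0.1456, 0.0644]
tool_rot: [-0.495, -0.505, -0.495, 0.505]
ft_force: [-0.1, 0.1, 0.2]
width: -0.0002
```

Run:
```python
from h import *
s_,m=st()
for n,(x0,y0) in (("side",(220,270)),("top",(190,200))):
    im=imaging.camera(n).copy(); k=5
    c=cv2.resize(im[y0:y0+140,x0:x0+160],None,fx=k,fy=k,interpolation=cv2.INTER_CUBIC)
    p=s_["tcp_pos"]
    for P,col in((p,(255,0,0)),(p-[0,0,.017],(255,255,0))):
        u=(proj(n,P)[0]-[x0,y0])*k; cv2.circle(c,tuple(int(v) for v in u),4,col,-1)
    for P in boxpts(.5045,.1467,-.03,.004,.074,.046,.045):
        u=(proj(n,P)[0]-[x0,y0])*k; cv2.circle(c,tuple(int(v) for v in u),3,(0,255,0),-1)
    cv2.imwrite(f"pics/{n}16.png",c[:,:,::-1])
```

```text
t 17.8 tcp [0.5055 0.1456 0.0644] y [ 1.    -0.019 -0.   ] z [-0.019 -1.     0.   ] x [-0. -0. -1.] F [-0.1  0.1  0.2] w -0.0002
```

View pics/side16.png

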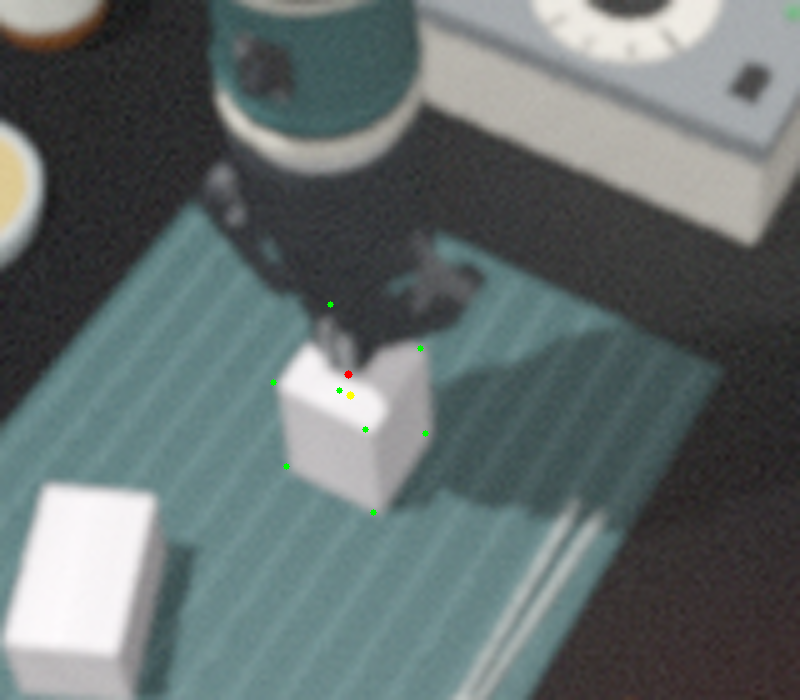

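View pics/top16.png

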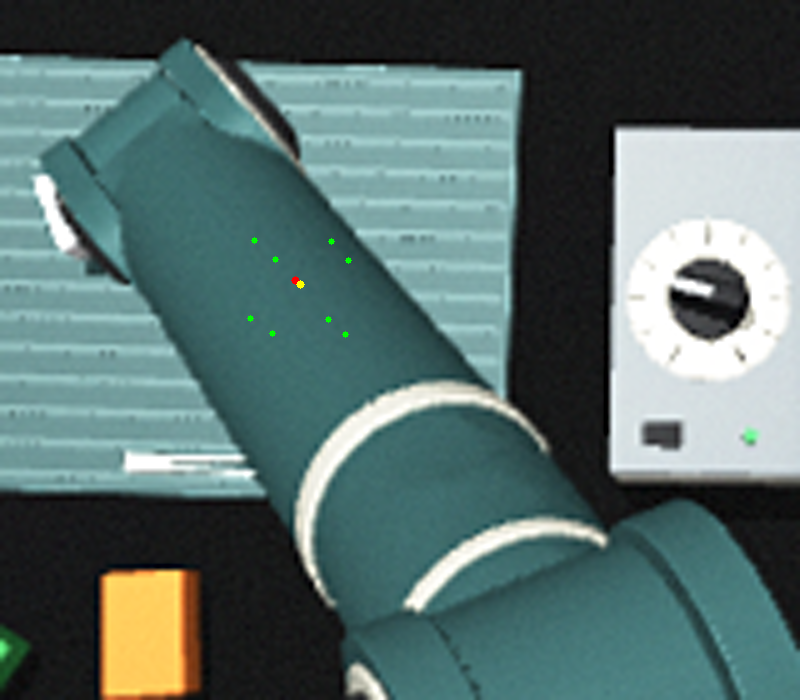

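step_arm(commands=[[0.002,0,0,0],[0.004,0,0,0],[0.006,0,0,0],[0.006,0,0,0]])

```text
time: 18.4
tcp_pos: [0.5064, 0.1458, 0.062]
tool_rot: [0.496, 0.505, 0.494, -0.505]
ft_force: [-9.1, -3.8, 32.3]
width: -0.0002
```

Run:
```python
from h import *
st(); s=crop("side","s17",220,270,380,410,5)
```

```text
t 18.4 tcp [0.5064 0.1458 0.062 ] y [ 1.    -0.019  0.002] z [-0.019 -1.     0.002] x [ 0.002 -0.002 -1.   ] F [-9.1 -3.8 32.3] w -0.0002
```

View pics/s17.png

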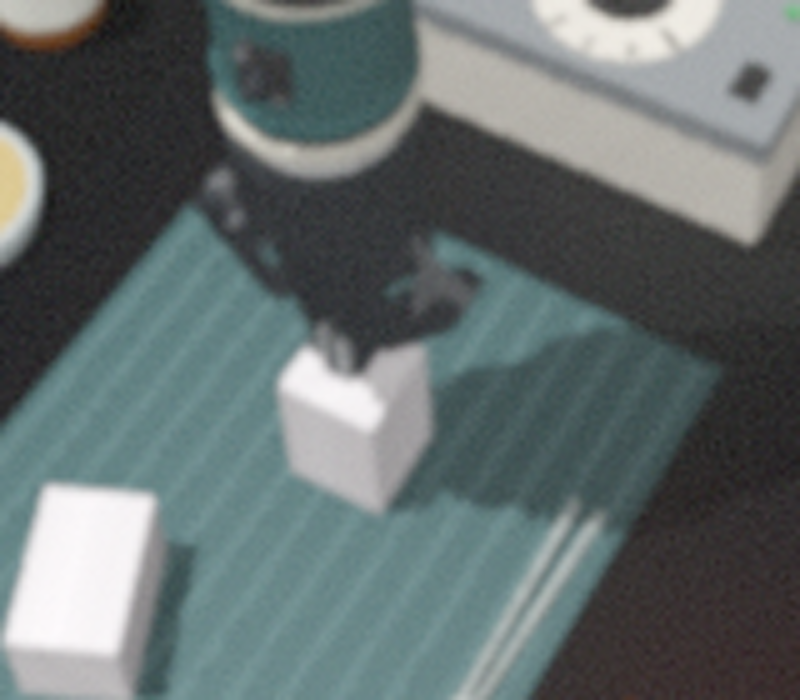

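step_arm(commands=[[-0.01,0,0,0],[-0.02,0,0.015,0],[-0.02,0,0.045,0],[-0.01,0,0.045,0],[0.008,0,0.045,0],[0.008,0,0.045,0]])

```text
time: 19.2
tcp_pos: [0.5031, 0.1013, 0.0487]
tool_rot: [-0.495, -0.503, -0.497, 0.505]
ft_force: [-0.6, 0.2, 0.4]
width: 0.0003
```

step_arm(commands=[[0,0,-0.006,0],[0,0,-0.012,0],[0,0,-0.018,0],[0,0,-0.024,0],[0,0,-0.03,0],[0,0,-0.03,0]])

```text
time: 19.95
tcp_pos: [0.5053, 0.1316, 0.0507]
tool_rot: [0.495, 0.505, 0.496, -0.504]
ft_force: [-0.1, -0.5, 0.6]
width: 0.0002
```

Run:
```python
from h import *
st(); s=crop("side","s18",220,270,380,410,5)
```

```text
t 19.95 tcp [0.5053 0.1316 0.0507] y [ 1.    -0.018  0.   ] z [-0.018 -1.    -0.001] x [ 0.     0.001 -1.   ] F [-0.1 -0.5  0.6] w 0.0002
```

View pics/s18.png

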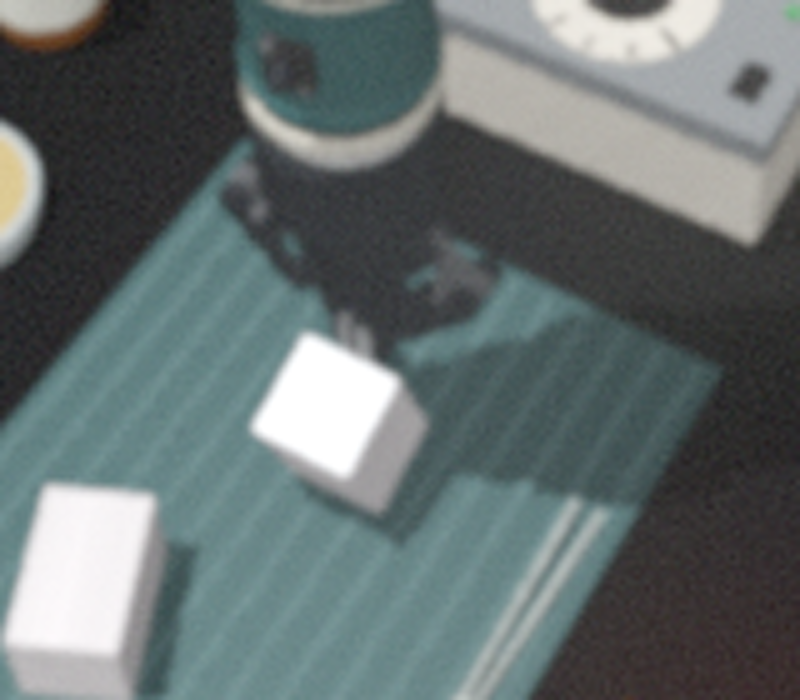

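Tipping as intended; push further.

step_arm(commands=[[0,0,-0.006,0],[0,0,-0.012,0],[0,0,-0.018,0],[0,0,-0.024,0],[0,0,-0.028,0],[-0.02,0,-0.01,0],[-0.06,0,0.03,0],[-0.12,0,0.08,0]])

```text
time: 21.0
tcp_pos: [0.5032, 0.0598, 0.1591]
tool_rot: [-0.495, -0.504, -0.496, 0.505]
ft_force: [1.4, -1.0, 0.4]
width: 0.0001
```

step_arm(commands=[[-0.04,0,0.08,0],[-0.04,0,0.08,0],[-0.04,0,0.08,0]], hand=0.085)

```text
time: 21.38
tcp_pos: [0.503, -0.0217, 0.1996]
tool_rot: [0.495, 0.506, 0.493, -0.506]
ft_force: [-0.6, -0.0, 0.7]
width: 0.0542
```

Run:
```python
from h import *
st(); s=crop("side","s19",220,270,380,410,5); t=crop("top","t19",180,200,320,300,5)
```

```text
t 21.38 tcp [ 0.503  -0.0217  0.1996] y [ 1.    -0.024  0.002] z [-0.024 -1.     0.001] x [ 0.002 -0.001 -1.   ] F [-0.6 -0.   0.7] w 0.0542
```

View pics/s19.png

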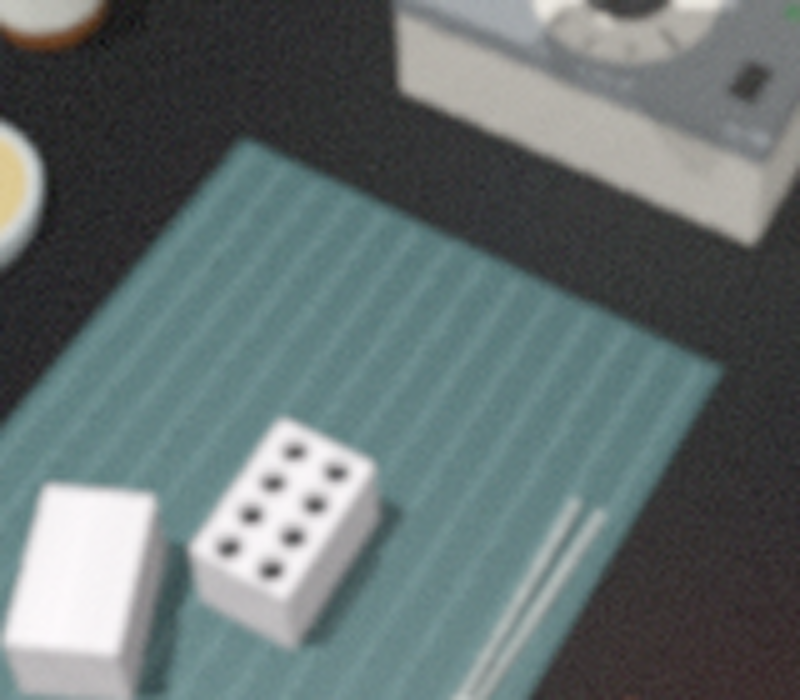

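View pics/t19.png

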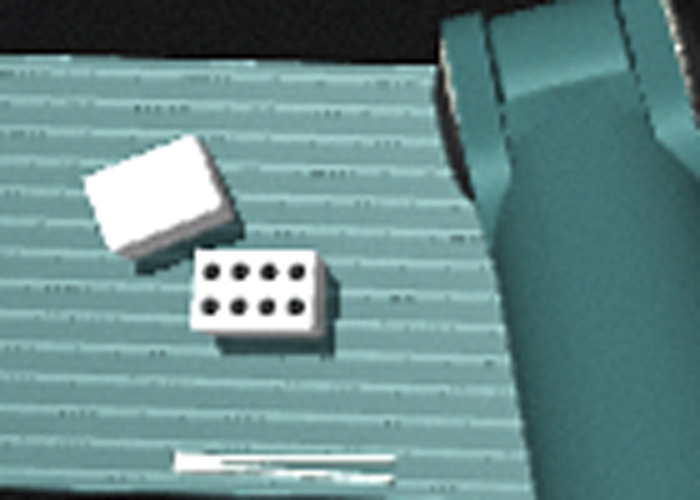

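Run:
```python
from h import *
ims={n:imaging.camera(n) for n in("top","side")}
g=ray("top",(231,258),.049)
for sub in(("top",),("side",),("top","side")):
  for v in (95,): print(sub,fitbox({k:ims[k] for k in sub},[g[0],g[1],1.57],.004,.049,vmin=v))
print([ (d["pixel"],d["confidence"]) for d in find_in("top","block_a_mid")])
plan([.50,.07,.04],0)
```

```text
('top',) (array([0.50575309, 0.20576837, 1.55514853]), np.float64(52.0625))
('side',) (array([0.50400818, 0.20647248, 1.47301082]), np.float64(198.5625))
('top', 'side') (array([0.50565664, 0.20640654, 1.5309032 ]), np.float64(264.4375))
[([180.4, 330.8], 0.87), ([211.2, 237.7], 0.73), ([217.4, 325.7], 0.67)]
t 21.62 tcp [ 0.502  -0.0178  0.1981] y [ 1.    -0.016 -0.001] z [-0.016 -1.    -0.001] x [-0.001  0.001 -1.   ] F [ 0.1  0.2 -1.1] w 0.0847
cmd [ 0.1581 -0.0033 -0.0876] turn -0.016 alt 3.125 rows>= 3
```

step_arm(commands=[[0.04,-0.003,-0.06,-0.016],[0.1,-0.003,-0.088,-0.016],[0.15,-0.003,-0.088,-0.016],[0.17,-0.003,-0.088,-0.016],[0.18,-0.003,-0.088,-0.016],[0.18,-0.003,-0.088,-0.016]], hand=0.047)

```text
time: 22.38
tcp_pos: [0.5009, 0.0693, 0.0184]
tool_rot: [-0.499, -0.5, -0.5, 0.501]
ft_force: [-0.8, -0.6, 0.5]
width: 0.047
```

step_arm(commands=[[0.002,0,0,0],[0.004,0,0,0],[0.006,0,0,0],[0.008,0,0,0],[0.008,0,0,0]])

```text
time: 23.0
tcp_pos: [0.501, 0.0685, 0.0106]
tool_rot: [-0.499, -0.501, -0.499, 0.501]
ft_force: [-0.3, 0.2, -0.2]
width: 0.0469
```

step_arm(commands=[[0.002,0,0,0],[0.004,0,0,0],[0.006,0,0,0],[0.008,0,0,0],[0.01,0,0,0],[0.01,0,0,0]])

```text
time: 23.75
tcp_pos: [0.501, 0.0686, 0.0005]
tool_rot: [-0.499, -0.501, -0.499, 0.501]
ft_force: [0.7, 0.6, 0.8]
width: 0.0469
```

Run:
```python
from h import *
st(); s=crop("side","s20",240,240,400,380,5)
```

```text
t 23.75 tcp [5.01e-01 6.86e-02 5.00e-04] y [ 1.    -0.003 -0.   ] z [-0.003 -1.     0.   ] x [-0. -0. -1.] F [0.7 0.6 0.8] w 0.0469
```

View pics/s20.png

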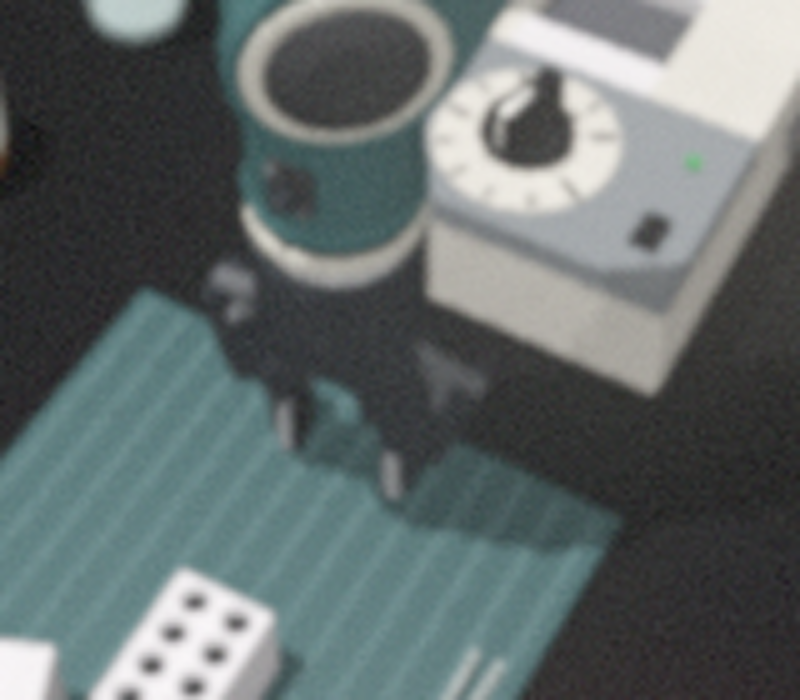

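step_arm(commands=[[0.002,0,0,0],[0.004,0,0,0],[0.006,0,0,0],[0.008,0,0,0],[0.008,0,0,0]])

```text
time: 24.42
tcp_pos: [0.501, 0.0687, -0.0075]
tool_rot: [-0.499, -0.501, -0.499, 0.501]
ft_force: [0.6, 0.5, 0.7]
width: 0.0466
```

step_arm(commands=[[0.002,0,0,0],[0.004,0,0,0],[0.005,0,0,0],[0.005,0,0,0]])

```text
time: 24.92
tcp_pos: [0.5013, 0.0686, -0.0105]
tool_rot: [-0.5, -0.5, -0.499, 0.501]
ft_force: [-6.3, -1.4, 21.5]
width: 0.0471
```

Run:
```python
from h import *
print(st()[0]["joints"].round(2)); plan([.5055,.206,.012],-.03)
```

```text
t 24.93 tcp [ 0.5013  0.0686 -0.0105] y [ 1.    -0.003  0.001] z [-0.003 -1.     0.002] x [ 0.001 -0.002 -1.   ] F [-6.3 -1.4 21.5] w 0.0471
[ 0.16  0.65 -0.45  2.06  0.53  0.55 -0.68]
t 24.93 tcp [ 0.5013  0.0686 -0.0105] y [ 1.    -0.003  0.001] z [-0.003 -1.     0.002] x [ 0.001 -0.002 -1.   ] F [-6.3 -1.4 21.5] w 0.0471
cmd [-0.0227  0.0038 -0.1374] turn 0.027 alt -3.115 rows>= 3
```

step_arm(commands=[[-0.05,0,0,0],[-0.09,0.004,-0.05,0.027],[-0.09,0.004,-0.1,0.027],[-0.09,0.004,-0.137,0.027],[-0.09,0.004,-0.137,0.027],[-0.06,0.004,-0.137,0.027],[-0.035,0.004,-0.137,0.027],[-0.0245,0.004,-0.137,0.027]], hand=0.062)

```text
time: 25.92
tcp_pos: [0.5048, 0.2039, 0.0106]
tool_rot: [-0.492, -0.507, -0.492, 0.509]
ft_force: [-0.3, -0.1, 0.9]
width: 0.0622
```

Run:
```python
from h import *
plan([.5055,.206,.012],-.03); s=crop("side","s21",200,290,360,420,5)
```

```text
t 25.93 tcp [0.5048 0.2039 0.0106] y [ 1.    -0.031 -0.002] z [-0.031 -1.     0.002] x [-0.002 -0.002 -1.   ] F [-0.3 -0.1  0.9] w 0.0622
cmd [-0.0014  0.0007 -0.0021] turn -0.001 alt 3.14 rows>= 1
```

View pics/s21.png

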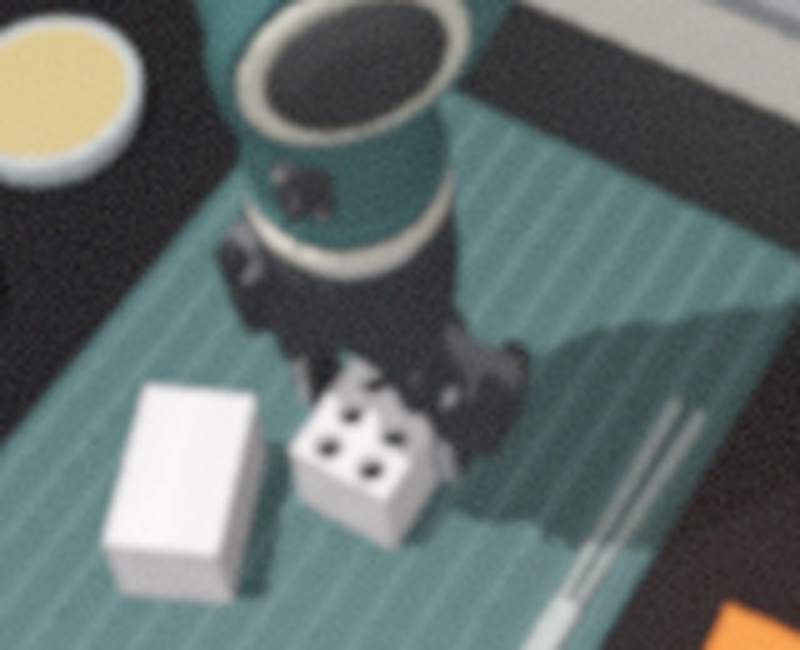

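step_arm(commands=[[-0.001,0,-0.002,0],[-0.001,0,-0.002,0],[-0.001,0,-0.002,0],[-0.001,0,-0.002,0]], hand=0.03, newtons=50)

```text
time: 26.48
tcp_pos: [0.5058, 0.2076, 0.0135]
tool_rot: [0.493, 0.508, 0.492, -0.507]
ft_force: [0.1, 0.0, -1.0]
width: 0.0449
```

Run:
```python
from h import *
plan([.4845,-.199,.2],-1.59)
```

```text
t 26.48 tcp [0.5058 0.2076 0.0135] y [ 1.   -0.03  0.  ] z [-0.03 -1.   -0.  ] x [ 0. -0. -1.] F [ 0.1  0.  -1. ] w 0.0449
cmd [-0.1865 -0.0089  0.407 ] turn 1.56 alt -1.582 rows>= 9
```

step_arm(commands=[[-0.06,0,0,0],[-0.12,0,0.02,0.1],[-0.187,0,0.06,0.25],[-0.187,-0.003,0.12,0.42],[-0.187,-0.005,0.18,0.6],[-0.187,-0.007,0.24,0.78],[-0.187,-0.009,0.3,0.96],[-0.187,-0.009,0.35,1.14]])

```text
time: 27.48
tcp_pos: [0.4851, -0.1446, 0.2003]
tool_rot: [-0.138, -0.693, -0.138, 0.694]
ft_force: [0.9, 1.0, -2.7]
width: 0.0449
```

Run:
```python
from h import *
plan([.4845,-.199,.15],-1.59)
```

```text
t 27.48 tcp [ 0.4851 -0.1446  0.2003] y [ 0.383 -0.924  0.001] z [-0.924 -0.383  0.   ] x [ 0.    -0.001 -1.   ] F [ 0.9  1.  -2.7] w 0.0449
cmd [0.0503 0.05   0.0214] turn 0.412 alt -2.729 rows>= 3
```

step_arm(commands=[[0,0.03,0.01,0.15],[0,0.05,0.0214,0.3],[0.03,0.05,0.0214,0.412],[0.05,0.05,0.0214,0.412],[0.05,0.05,0.0214,0.412],[0.05,0.05,0.0214,0.412]])

```text
time: 28.22
tcp_pos: [0.4864, -0.1963, 0.1509]
tool_rot: [-0.004, 0.707, -0.004, -0.707]
ft_force: [0.6, -0.1, -3.0]
width: 0.0449
```

Run:
```python
from h import *
plan([.4845,-.199,.1],-1.59)
s=crop("side","s22",280,140,440,280,5); t=crop("top","t22",310,200,450,300,5)
```

```text
t 28.23 tcp [ 0.4864 -0.1963  0.1509] y [-0.011 -1.     0.   ] z [-1.     0.011 -0.001] x [ 0.001 -0.    -1.   ] F [ 0.6 -0.1 -3. ] w 0.0449
cmd [0.0509 0.0027 0.0019] turn 0.008 alt -3.133 rows>= 1
```

View pics/s22.png

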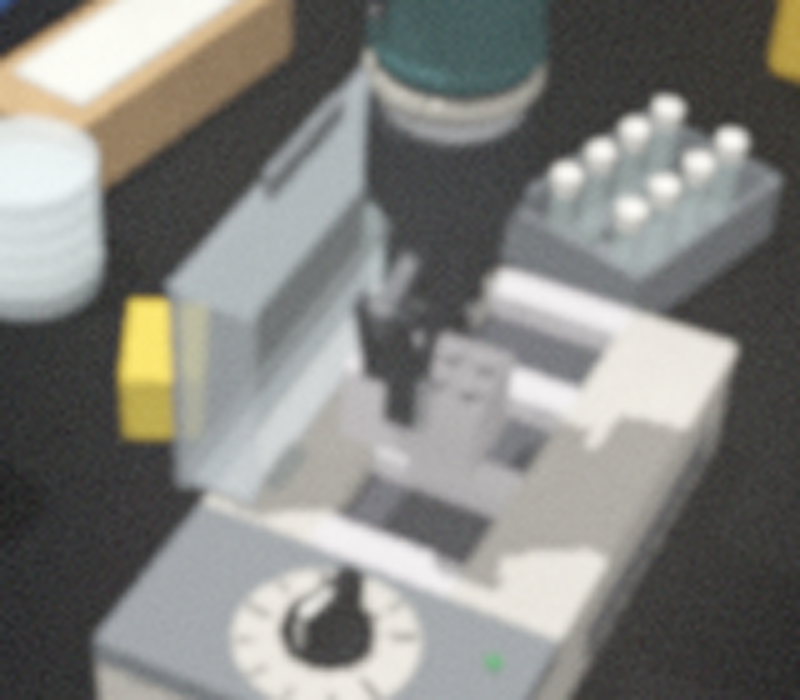

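View pics/t22.png

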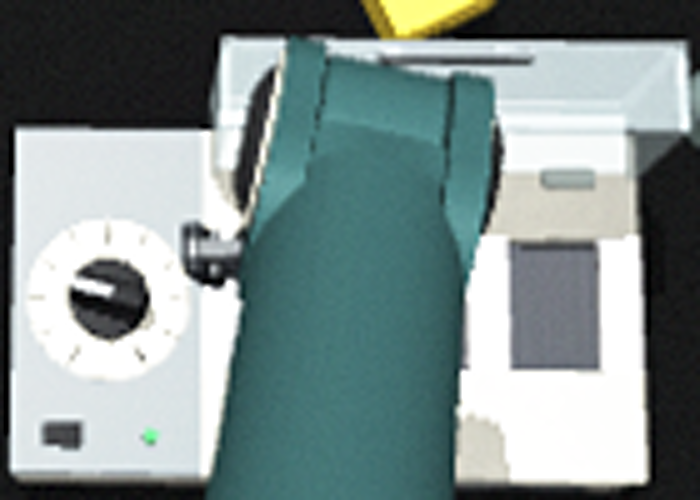

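step_arm(commands=[[0.03,0.0025,0.001,0.008],[0.045,0.0025,0.001,0.008],[0.055,0.0025,0.001,0.008],[0.055,0.0025,0.001,0.008],[0.055,0.0025,0.001,0.008]])

```text
time: 28.95
tcp_pos: [0.4855, -0.1989, 0.0958]
tool_rot: [-0.007, 0.707, -0.007, -0.707]
ft_force: [-0.7, -0.4, -3.4]
width: 0.0454
```

Run:
```python
from h import *
s_,m=plan([.4845,-.199,.078],-1.59) or st()
c0=s_["tcp_pos"]
im=imaging.camera("side"); k=5; c=cv2.resize(im[140:280,280:440],None,fx=k,fy=k,interpolation=cv2.INTER_CUBIC)
def dot(P,col):
    u=(proj("side",P)[0]-[280,140]+.5)*k; cv2.circle(c,tuple(int(v) for v in u),3,col,-1)
for P in boxpts(c0[0]-.001,c0[1],-.012,c0[2]-.008,c0[2]+.037): dot(P,(0,255,0))
for a in(-.039,.039):
  for b in(.049,.103): 
    yaw=-.02; dot([.483+a*np.cos(yaw)-b*np.sin(yaw),-.275+a*np.sin(yaw)+b*np.cos(yaw),.085],(255,0,0))
cv2.imwrite("pics/s23.png",c[:,:,::-1])
```

```text
t 28.95 tcp [ 0.4855 -0.1989  0.0958] y [-0.019 -1.     0.   ] z [-1.     0.019 -0.001] x [ 0.001 -0.    -1.   ] F [-0.7 -0.4 -3.4] w 0.0454
cmd [0.0178 0.0001 0.001 ] turn 0.0 alt -3.142 rows>= 1
t 28.95 tcp [ 0.4855 -0.1989  0.0958] y [-0.019 -1.     0.   ] z [-1.     0.019 -0.001] x [ 0.001 -0.    -1.   ] F [-0.7 -0.4 -3.4] w 0.0454
```

View pics/s23.png

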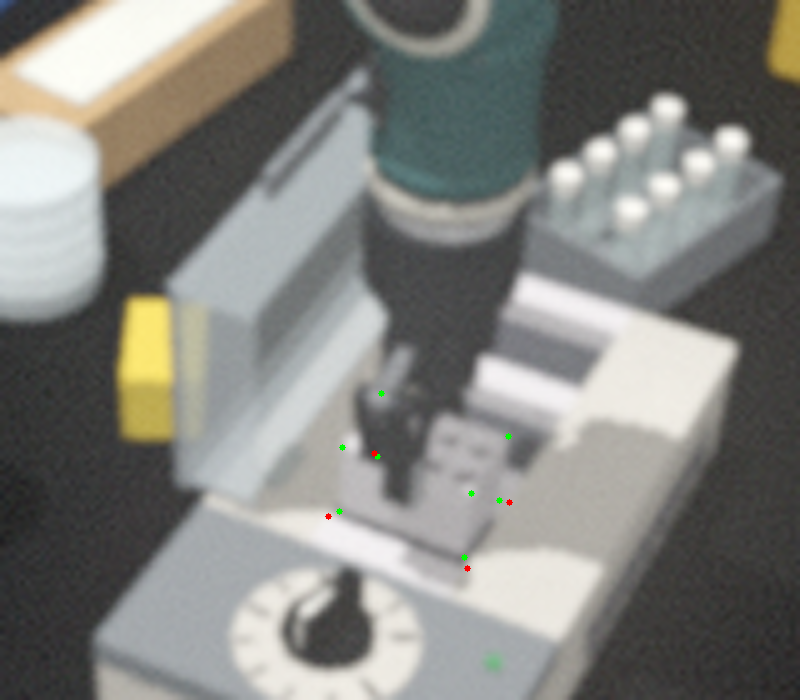

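step_arm(commands=[[0.004,0,0.0005,0],[0.008,0,0.0005,0],[0.012,0,0.0005,0],[0.015,0,0.0005,0],[0.015,0,0.0005,0]])

```text
time: 29.62
tcp_pos: [0.4842, -0.1987, 0.0799]
tool_rot: [0.007, -0.707, 0.007, 0.707]
ft_force: [0.2, 0.1, -3.6]
width: 0.045
```

Going in freely. Lower to the floor.

step_arm(commands=[[0.001,0,0,0],[0.002,0,0,0],[0.003,0,0,0],[0.003,0,0,0]])

```text
time: 30.12
tcp_pos: [0.4845, -0.1989, 0.0794]
tool_rot: [-0.007, 0.707, -0.007, -0.707]
ft_force: [-5.9, 2.7, 17.7]
width: 0.0451
```

step_arm(commands=[[-0.002,0,0,0],[-0.002,0,0,0],[-0.004,0,0,0],[-0.03,0,0,0],[-0.08,0,0,0],[-0.12,0,0,0]], hand=0.056)

```text
time: 30.88
tcp_pos: [0.4846, -0.1988, 0.1988]
tool_rot: [-0.007, 0.707, -0.007, -0.707]
ft_force: [0.4, 0.4, 0.1]
width: 0.0557
```

Run:
```python
from h import *
st(); s=crop("side","s24",280,140,440,280,5); plan([.45,.1,.2],0)
```

```text
t 30.88 tcp [ 0.4846 -0.1988  0.1988] y [-0.019 -1.     0.   ] z [-1.     0.019 -0.001] x [ 0.001 -0.    -1.   ] F [0.4 0.4 0.1] w 0.0557
t 30.93 tcp [ 0.4875 -0.1998  0.204 ] y [-0.019 -1.     0.003] z [-1.     0.019 -0.009] x [ 0.009 -0.003 -1.   ] F [ 1.6 -0.3  4.2] w 0.0558
cmd [ 0.0026 -0.299   0.0433] turn 1.552 alt -1.59 rows>= 9
```

View pics/s24.png

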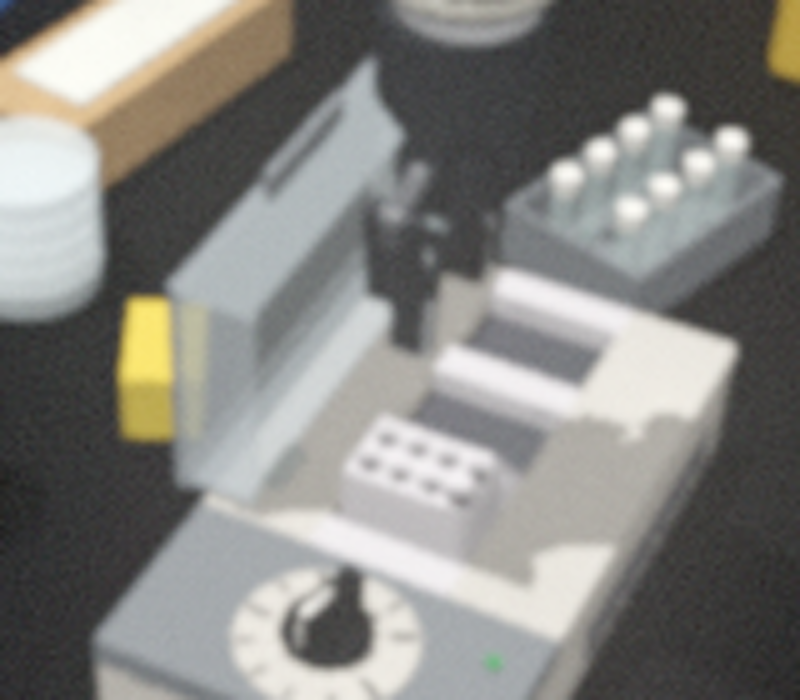

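Run:
```python
from h import *
ims={n:imaging.camera(n) for n in("top","side")}
for sub in(("top",),("side",)):
   x,f=fitbox({k:ims[k] for k in sub},[.5655,.2685,-1.22],.004,.049); print(x,f)
print([np.round(ray("top",p,0.05),3).tolist() for p in((220,175),(261,181))])
plan([.5655,.2685,.15],.35)
```

```text
[ 0.56471069  0.26791009 -1.21180852] 36.8125
[ 0.56385637  0.26845142 -1.31390118] 183.3125
[[0.762, 0.242, 0.05], [0.74, 0.116, 0.05]]
t 31.02 tcp [ 0.4858 -0.1993  0.1994] y [-0.019 -1.     0.002] z [-1.     0.019 -0.004] x [ 0.004 -0.002 -1.   ] F [-0.5  0.2 -0.7] w 0.0561
cmd [ 0.0488 -0.4694 -0.0704] turn 1.201 alt -1.94 rows>= 8
```

step_arm(commands=[[0,-0.06,-0.01,-0.18],[0,-0.12,-0.02,-0.36],[0,-0.18,-0.03,-0.54],[0,-0.24,-0.04,-0.72],[0,-0.3,-0.05,-0.9],[0,-0.36,-0.06,-1.08],[0,-0.42,-0.065,-1.26],[0,-0.469,-0.07,-1.44]], hand=0.08)

```text
time: 32.02
tcp_pos: [0.5624, 0.2711, 0.1955]
tool_rot: [-0.463, -0.534, -0.464, 0.535]
ft_force: [0.5, 0.6, 0.2]
width: 0.0797
```

Run:
```python
from h import *
plan([.5645,.2682,.06],.34)
```

```text
t 32.02 tcp [0.5624 0.2711 0.1955] y [ 0.99  -0.142 -0.002] z [-0.142 -0.99   0.   ] x [-0.002 -0.    -1.   ] F [0.5 0.6 0.2] w 0.0797
cmd [0.1355 0.0028 0.0026] turn -0.483 alt 2.659 rows>= 3
```

step_arm(commands=[[0.0,0.003,0.0026,-0.17],[0.04,0.003,0.0026,-0.34],[0.09,0.003,0.0026,-0.483],[0.13,0.003,0.0026,-0.483],[0.16,0.003,0.0026,-0.483],[0.18,0.003,0.0026,-0.483],[0.195,0.003,0.0026,-0.483],[0.195,0.003,0.0026,-0.483]])

```text
time: 33.02
tcp_pos: [0.5654, 0.2656, 0.0013]
tool_rot: [0.576, 0.41, 0.576, -0.411]
ft_force: [-0.0, 0.1, 0.1]
width: 0.0799
```

step_arm(commands=[[0,0,0,0],[0,0,0,0],[0,0,0,0],[0,0,0,0]], hand=0.03, newtons=20)

```text
time: 33.52
tcp_pos: [0.5665, 0.266, 0.0035]
tool_rot: [0.576, 0.411, 0.576, -0.41]
ft_force: [-1.5, -2.2, 6.3]
width: 0.0467
```

Run:
```python
from h import *
st(); crop("side","s25",180,290,340,430,5)
```

```text
t 33.52 tcp [0.5665 0.266  0.0035] y [0.945 0.327 0.001] z [ 0.327 -0.945  0.   ] x [ 0.001  0.    -1.   ] F [-1.5 -2.2  6.3] w 0.0467
```

View pics/s25.png

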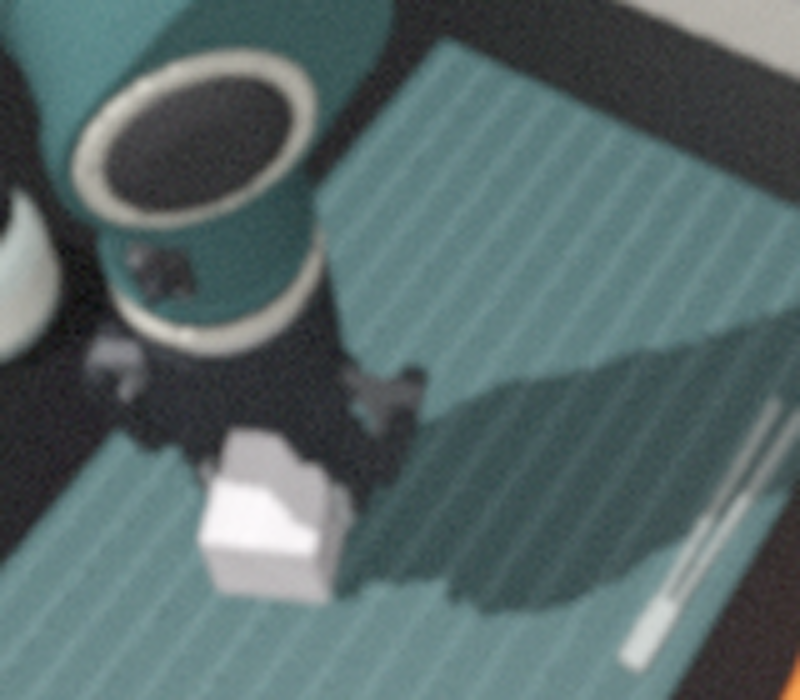

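Run:
```python
from h import *
plan([.45,-.0143,.105],-.02)
```

```text
t 33.58 tcp [0.5665 0.266  0.0035] y [0.945 0.327 0.001] z [ 0.327 -0.945  0.   ] x [ 0.001  0.    -1.   ] F [ 0.  -1.2  6.3] w 0.0462
cmd [-0.1018 -0.2015  0.2269] turn 0.353 alt -2.789 rows>= 6
```

step_arm(commands=[[-0.05,0,0,0],[-0.1,-0.02,0.02,0],[-0.107,-0.06,0.067,0.1],[-0.107,-0.1,0.114,0.2],[-0.107,-0.14,0.16,0.3],[-0.107,-0.18,0.205,0.353],[-0.107,-0.2015,0.227,0.353],[-0.107,-0.2015,0.227,0.353]])

```text
time: 34.58
tcp_pos: [0.4482, -0.0176, 0.1089]
tool_rot: [-0.494, -0.505, -0.494, 0.507]
ft_force: [0.8, -0.2, -2.9]
width: 0.0458
```

Run:
```python
from h import *
plan([.45,-.0143,.085],-.02); crop("side","s26",240,190,400,330,5)
```

```text
t 34.58 tcp [ 0.4482 -0.0176  0.1089] y [ 1.    -0.025 -0.001] z [-0.025 -1.     0.002] x [-0.001 -0.002 -1.   ] F [ 0.8 -0.2 -2.9] w 0.0458
cmd [ 0.0239  0.0018 -0.0034] turn -0.005 alt 3.136 rows>= 1
```

View pics/s26.png

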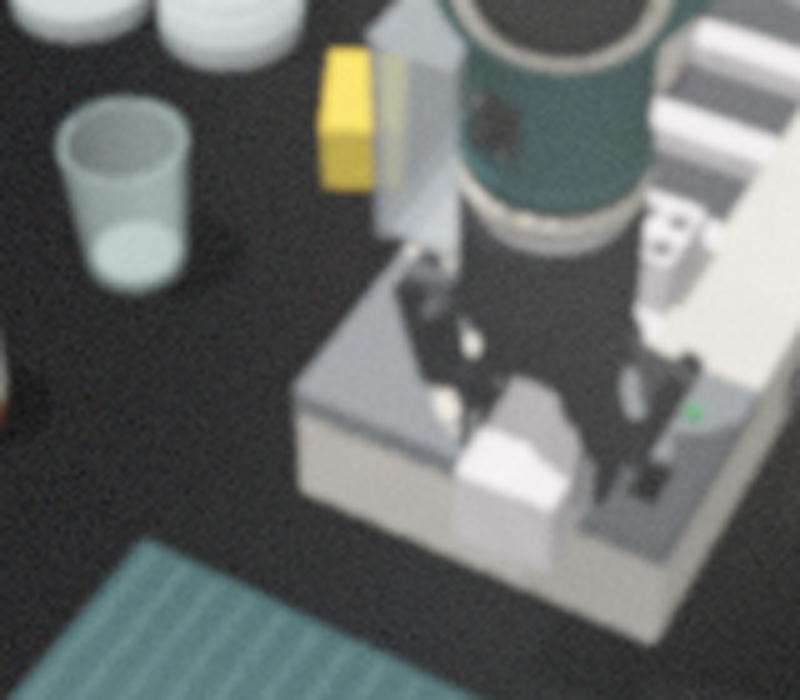

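step_arm(commands=[[0.018,0.001,-0.0034,0],[0.024,0.001,-0.0034,0],[0.028,0.001,-0.006,0],[0.032,0.001,-0.008,0],[0.036,0.001,-0.0095,0],[0.04,0.001,-0.011,0],[0.0445,0.001,-0.0115,0],[0.0485,0.001,-0.012,0]])

```text
time: 35.62
tcp_pos: [0.452, 0.0007, 0.0618]
tool_rot: [0.496, 0.506, 0.496, -0.503]
ft_force: [-1.8, 7.1, 8.0]
width: 0.0456
```

step_arm(commands=[[0.0045,0,0.0005,0],[0.0085,0,0.0015,0],[0.0115,0,0.0025,0],[0.014,0,0.004,0]])

```text
time: 36.12
tcp_pos: [0.4521, -0.0005, 0.048]
tool_rot: [0.496, 0.506, 0.497, -0.501]
ft_force: [-3.2, 15.1, 5.6]
width: 0.0453
```

Run:
```python
from h import *
st(); crop("side","s27",240,190,400,330,5)
```

```text
t 36.12 tcp [ 0.4521 -0.0005  0.048 ] y [ 1.    -0.015  0.004] z [-0.015 -1.    -0.006] x [ 0.004  0.006 -1.   ] F [-3.2 15.1  5.6] w 0.0453
```

View pics/s27.png

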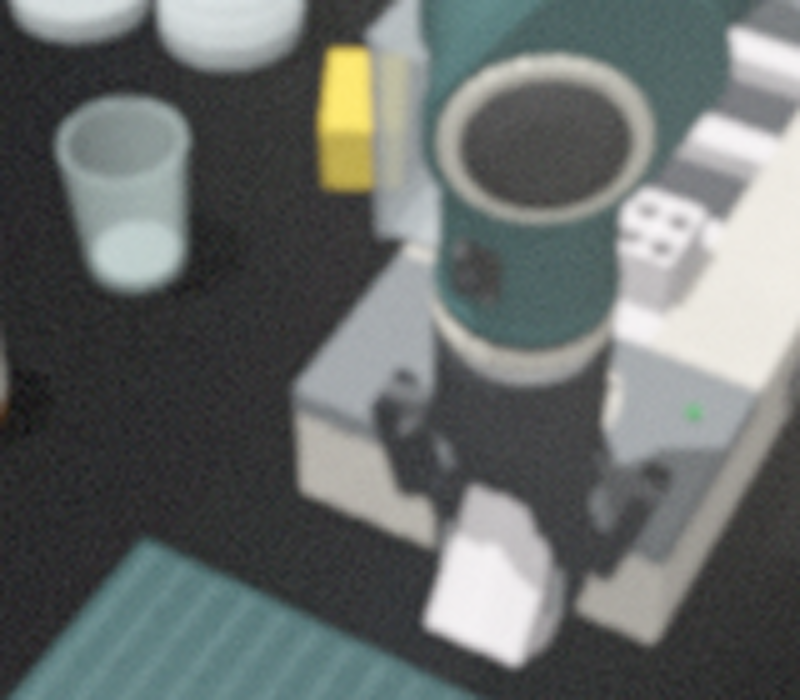

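step_arm(commands=[[0.003,0,0.002,0],[0.006,0,0.004,0],[0.009,0,0.007,0],[0.011,0,0.01,0],[0.011,0,0.012,0]])

```text
time: 36.8
tcp_pos: [0.4526, -0.009, 0.0366]
tool_rot: [0.496, 0.507, 0.498, -0.499]
ft_force: [2.0, 23.7, -6.1]
width: 0.0459
```

Run:
```python
from h import *
st(); crop("side","s28",240,190,400,330,5)
```

```text
t 36.8 tcp [ 0.4526 -0.009   0.0366] y [ 1.    -0.013  0.006] z [-0.013 -1.    -0.011] x [ 0.006  0.011 -1.   ] F [ 2.  23.7 -6.1] w 0.0459
```

View pics/s28.png

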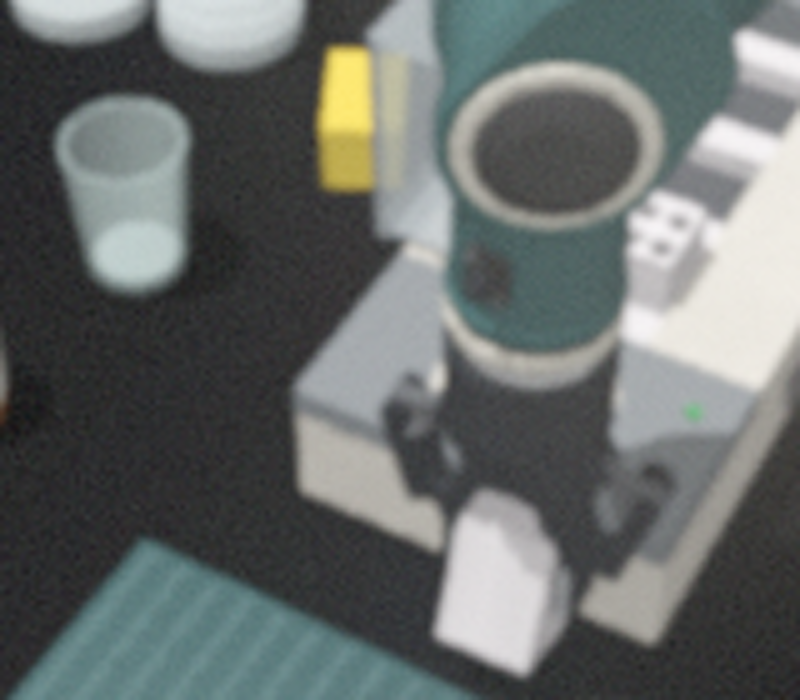

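step_arm(commands=[[0,0,-0.015,0],[-0.015,0,-0.04,0],[-0.015,0.025,-0.09,0],[-0.015,0.05,-0.14,0],[-0.015,0.05,-0.15,0],[-0.015,0.05,-0.15,0]])

```text
time: 37.6
tcp_pos: [0.503, 0.1317, 0.0511]
tool_rot: [-0.496, -0.504, -0.496, 0.504]
ft_force: [-0.2, 0.4, -3.1]
width: 0.0458
```

step_arm(commands=[[0.015,0,0,0],[0.022,0,-0.002,0],[0.026,0,-0.005,0],[0.029,0,-0.008,0],[0.031,0,-0.011,0],[0.033,0,-0.014,0]])

```text
time: 38.35
tcp_pos: [0.504, 0.1446, 0.0177]
tool_rot: [0.495, 0.505, 0.495, -0.505]
ft_force: [-0.5, -0.8, -0.1]
width: 0.0455
```

Run:
```python
from h import *
st(); crop("side","s29",220,250,380,390,5)
```

```text
t 38.35 tcp [0.504  0.1446 0.0177] y [ 1.   -0.02  0.  ] z [-0.02 -1.   -0.  ] x [ 0.  0. -1.] F [-0.5 -0.8 -0.1] w 0.0455
```

View pics/s29.png

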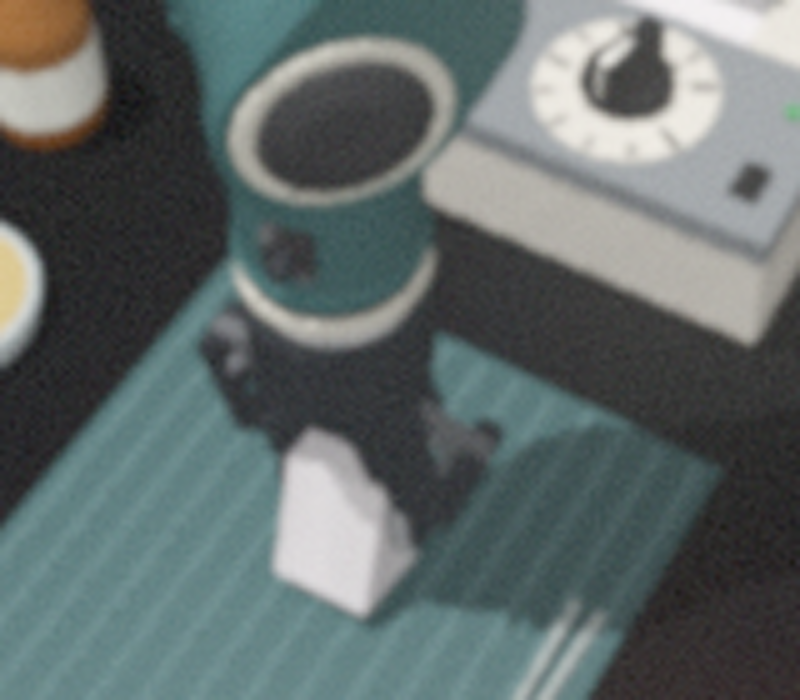

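Nearly upright and just touching; release, rise, go round to the −y side.

step_arm(commands=[[0.001,0,0,0],[0.001,0,0,0],[0.001,0,0,0],[0.001,0,0,0]], hand=0.065)

```text
time: 38.9
tcp_pos: [0.5041, 0.1443, 0.0168]
tool_rot: [0.495, 0.505, 0.495, -0.505]
ft_force: [-0.2, -0.3, -0.3]
width: 0.0648
```

step_arm(commands=[[-0.05,0,0,0],[-0.1,0,0,0],[-0.12,0,0.05,0],[-0.12,0,0.1,0],[-0.12,0,0.15,0],[-0.12,0,0.15,0]])

```text
time: 39.65
tcp_pos: [0.5006, -0.0106, 0.1365]
tool_rot: [-0.493, -0.506, -0.493, 0.508]
ft_force: [0.6, 0.7, -0.6]
width: 0.0652
```

Run:
```python
from h import *
ims={}
ims["side"]=crop("side","s30",220,250,380,390,5); ims["top"]=crop("top","t30",200,200,320,300,5)
s_,m=st(); 
for sub in(("top",),("side",)):
   x,f=fitbox({k:ims[k] for k in sub},[.504,.15,0],.004,.074,lx=.046,ly=.045); print(x,f)
plan([.504,x[1]-.05,.049])
```

```text
t 39.75 tcp [ 0.5009 -0.0058  0.1368] y [ 1.    -0.021  0.   ] z [-0.021 -1.    -0.   ] x [ 0.  0. -1.] F [0.8 0.4 0.2] w 0.0652
[0.5055832  0.15868993 0.02107284] 24.0
[ 0.50557943  0.1606269  -0.06469875] 173.625
t 39.75 tcp [ 0.5009 -0.0058  0.1368] y [ 1.    -0.021  0.   ] z [-0.021 -1.    -0.   ] x [ 0.  0. -1.] F [0.8 0.4 0.2] w 0.0652
cmd [ 0.0878  0.0006 -0.1165] turn 0 alt 0.0 rows>= 3
```

View pics/s30.png

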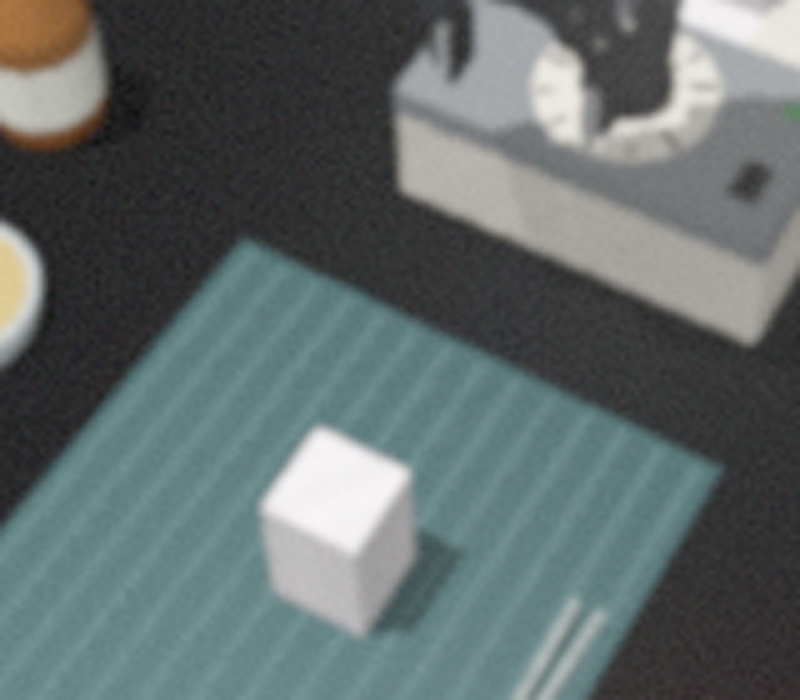

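View pics/t30.png

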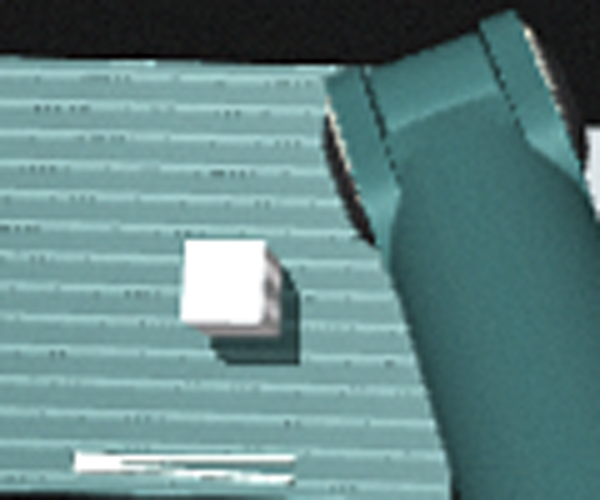

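step_arm(commands=[[0.02,0.004,-0.05,0],[0.05,0.004,-0.09,0],[0.087,0.004,-0.11,0],[0.087,0.004,-0.11,0],[0.087,0.004,-0.11,0]], hand=0.0)

```text
time: 40.38
tcp_pos: [0.5074, 0.1049, 0.0503]
tool_rot: [0.495, 0.505, 0.495, -0.505]
ft_force: [0.6, -0.1, 0.5]
width: 0.0003
```

step_arm(commands=[[0,0,-0.01,0],[0,0,-0.018,0],[0,0,-0.025,0],[0,0,-0.032,0],[0,0,-0.039,0],[0,0,-0.046,0],[0,0,-0.053,0],[0,0,-0.06,0]])

```text
time: 41.38
tcp_pos: [0.508, 0.1651, 0.0495]
tool_rot: [0.495, 0.505, 0.495, -0.505]
ft_force: [-0.2, -0.3, -0.6]
width: 0.0001
```

step_arm(commands=[[0,0,-0.006,0],[0,0,-0.012,0],[-0.02,0,0.01,0],[-0.06,0,0.05,0],[-0.12,0,0.1,0],[-0.15,0,0.16,0],[-0.15,0,0.16,0]])

```text
time: 42.25
tcp_pos: [0.5061, 0.0005, 0.2017]
tool_rot: [0.495, 0.507, 0.492, -0.506]
ft_force: [-0.1, 1.0, 0.6]
width: 0.0
```

Run:
```python
from h import *
ims={}
ims["side"]=crop("side","s31",220,270,380,410,5); ims["top"]=crop("top","t31",200,200,320,300,5)
for sub in(("top",),("side",)):
   x,f=fitbox({k:ims[k] for k in sub},[.505,.22,1.57],.004,.049); print(x,f)
plan([.505,.22,.012])
```

```text
[0.50734862 0.21996844 1.57406587] 60.8125
[0.50513607 0.21944994 1.47627509] 203.125
t 42.35 tcp [0.5059 0.0018 0.2009] y [ 1.    -0.025  0.003] z [-0.025 -1.     0.001] x [ 0.003 -0.001 -1.   ] F [ 0.7  0.4 -0.3] w -0.0007
cmd [ 0.1885 -0.0069 -0.2184] turn 0 alt 0.0 rows>= 5
```

View pics/s31.png

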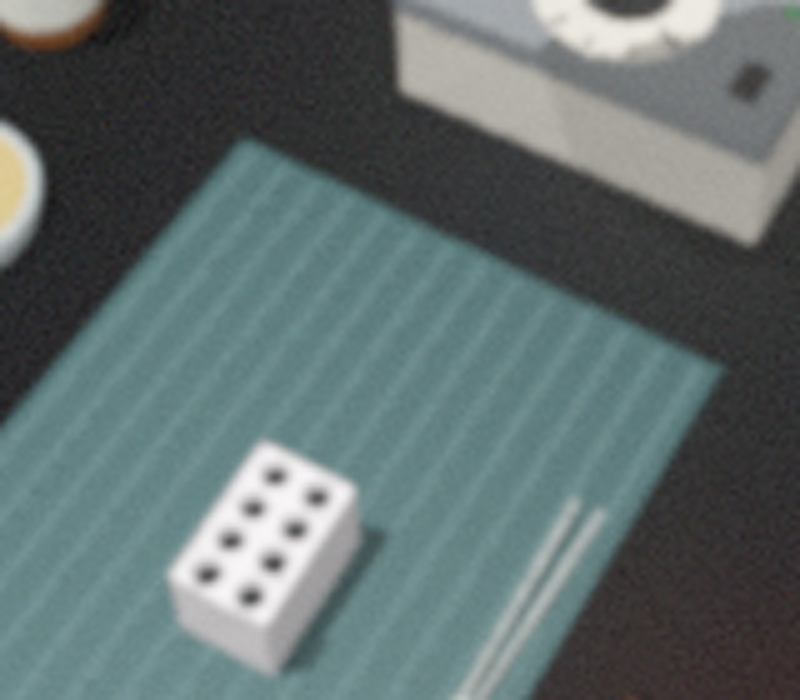

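Wells up, at (0.506, 0.220). Grip it with an 80 mm opening.

step_arm(commands=[[0,-0.005,-0.06,0],[0.0,-0.005,-0.12,0],[0.03,-0.005,-0.18,0],[0.08,-0.005,-0.218,0],[0.13,-0.005,-0.218,0],[0.16,-0.005,-0.218,0],[0.1885,-0.005,-0.218,0],[0.1885,-0.005,-0.218,0]], hand=0.075)

```text
time: 43.35
tcp_pos: [0.5015, 0.2231, 0.0086]
tool_rot: [-0.495, -0.503, -0.497, 0.506]
ft_force: [0.5, 0.7, -0.7]
width: 0.0755
```

Run:
```python
from h import *
plan([.506,.2198,.0125],0); crop("side","s32",220,270,380,410,5)
```

```text
t 43.35 tcp [0.5015 0.2231 0.0086] y [ 1.    -0.018 -0.006] z [-0.018 -1.     0.001] x [-0.006 -0.001 -1.   ] F [ 0.5  0.7 -0.7] w 0.0755
cmd [-0.0039  0.0045  0.0033] turn -0.018 alt 3.124 rows>= 1
```

View pics/s32.png

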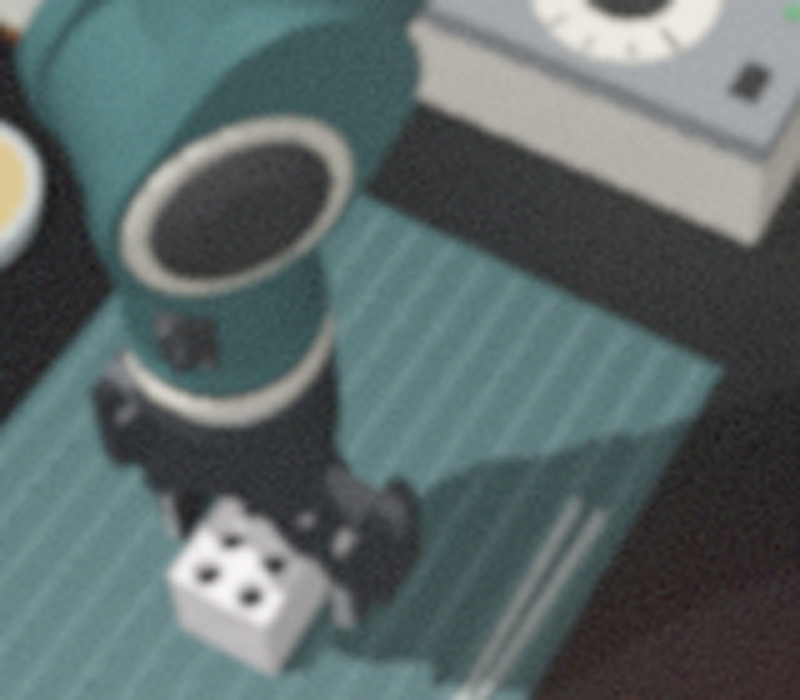

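step_arm(commands=[[0,0,0,0],[0,0,0,0]])

```text
time: 43.65
tcp_pos: [0.5052, 0.2228, 0.0124]
tool_rot: [0.495, 0.506, 0.495, -0.504]
ft_force: [-0.0, 0.3, -0.5]
width: 0.075
```

Run:
```python
from h import *
plan([.506,.2198,.0125],0)
```

```text
t 43.65 tcp [0.5052 0.2228 0.0124] y [ 1.    -0.02   0.002] z [-0.02  -1.    -0.001] x [ 0.002  0.001 -1.   ] F [-0.   0.3 -0.5] w 0.075
cmd [-0.0001  0.0008  0.0029] turn -0.02 alt 3.122 rows>= 1
```

step_arm(commands=[[0,0.001,0.003,-0.01],[0,0.001,0.003,-0.01],[0,0.001,0.003,-0.01]])

```text
time: 44.02
tcp_pos: [0.5056, 0.2191, 0.0113]
tool_rot: [0.497, 0.503, 0.497, -0.503]
ft_force: [0.2, 0.7, 0.5]
width: 0.0751
```

step_arm(commands=[[0,0,0,0],[0,0,0,0],[0,0,0,0],[0,0,0,0],[0,0,0,0]], hand=0.03, newtons=50)

```text
time: 44.65
tcp_pos: [0.5057, 0.2195, 0.0114]
tool_rot: [0.498, 0.503, 0.497, -0.502]
ft_force: [1.0, 0.2, 3.5]
width: 0.045
```

Run:
```python
from h import *
plan([.4815,-.351,.2],-1.59)
```

```text
t 44.65 tcp [0.5057 0.2195 0.0114] y [ 1.    -0.01   0.001] z [-0.01 -1.   -0.  ] x [ 0.001  0.    -1.   ] F [1.  0.2 3.5] w 0.045
cmd [-0.1887 -0.0183  0.5706] turn -1.562 alt 1.58 rows>= 10
```

step_arm(commands=[[-0.06,0,0,0],[-0.12,0,0.02,0.1],[-0.187,0,0.08,0.27],[-0.187,-0.004,0.14,0.45],[-0.187,-0.006,0.2,0.63],[-0.187,-0.008,0.26,0.81],[-0.187,-0.01,0.32,0.99],[-0.187,-0.012,0.38,1.17]])

```text
time: 45.65
tcp_pos: [0.4886, -0.1537, 0.1974]
tool_rot: [-0.135, -0.694, -0.135, 0.695]
ft_force: [0.9, 0.4, -3.6]
width: 0.0451
```

Run:
```python
from h import *
plan([.4815,-.351,.2],-1.59)
```

```text
t 45.65 tcp [ 0.4886 -0.1537  0.1974] y [ 0.375 -0.927 -0.001] z [-0.927 -0.375  0.001] x [-0.002  0.    -1.   ] F [ 0.9  0.4 -3.6] w 0.0451
cmd [-0.0027  0.1802  0.0806] turn 0.404 alt -2.738 rows>= 4
```

step_arm(commands=[[0,0.05,0.022,0.15],[0,0.1,0.044,0.3],[0,0.15,0.067,0.404],[0,0.178,0.08,0.404],[0.03,0.178,0.08,0.404],[0.06,0.178,0.08,0.404],[0.06,0.178,0.08,0.404],[0.06,0.178,0.08,0.404]])

```text
time: 46.65
tcp_pos: [0.484, -0.3469, 0.1386]
tool_rot: [-0.005, 0.707, -0.005, -0.707]
ft_force: [0.4, -0.5, -2.7]
width: 0.0452
```

Run:
```python
from h import *
plan([.4815,-.351,.096],-1.59)
```

```text
t 46.65 tcp [ 0.484  -0.3469  0.1386] y [-0.013 -1.     0.   ] z [-1.     0.013 -0.   ] x [ 0. -0. -1.] F [ 0.4 -0.5 -2.7] w 0.0452
cmd [0.0426 0.0041 0.0025] turn 0.006 alt -3.135 rows>= 1
```

step_arm(commands=[[0.02,0.004,0.0025,0.006],[0.035,0.004,0.0025,0.006],[0.042,0.004,0.0025,0.006],[0.042,0.004,0.0025,0.006],[0.042,0.004,0.0025,0.006]])

```text
time: 47.28
tcp_pos: [0.4818, -0.3511, 0.0968]
tool_rot: [-0.007, 0.707, -0.007, -0.707]
ft_force: [0.5, 0.8, -2.8]
width: 0.0453
```

Run:
```python
from h import *
plan([.4815,-.351,.0775],-1.59); crop("side","s33",300,120,460,260,5)
```

```text
t 47.27 tcp [ 0.4818 -0.3511  0.0968] y [-0.019 -1.     0.001] z [-1.     0.019 -0.001] x [ 0.001 -0.001 -1.   ] F [ 0.5  0.8 -2.8] w 0.0453
cmd [ 0.0193 -0.0001  0.0003] turn 0.0 alt -3.141 rows>= 1
```

View pics/s33.png

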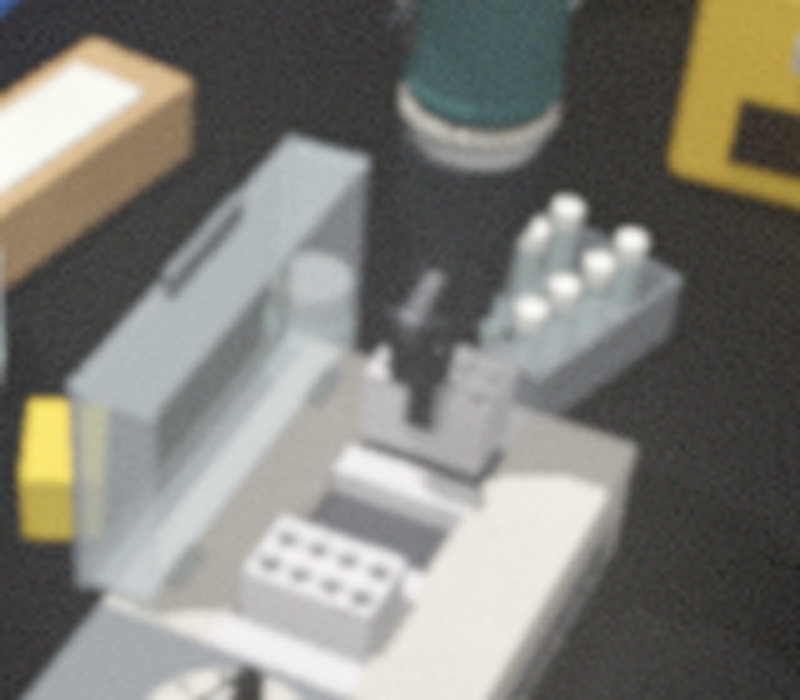

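step_arm(commands=[[0.004,0,0,0],[0.008,0,0,0],[0.012,0,0,0],[0.016,0,0,0],[0.016,0,0,0]])

```text
time: 47.95
tcp_pos: [0.4809, -0.3507, 0.0797]
tool_rot: [0.007, -0.707, 0.007, 0.707]
ft_force: [-0.8, 0.4, -3.6]
width: 0.0454
```

step_arm(commands=[[0.002,0,0,0],[0.004,0,0,0],[0.005,0,0,0],[0.005,0,0,0]])

```text
time: 48.45
tcp_pos: [0.4814, -0.351, 0.0774]
tool_rot: [-0.007, 0.707, -0.007, -0.707]
ft_force: [-5.1, 3.2, 10.9]
width: 0.0452
```

step_arm(commands=[[-0.002,0,0,0],[-0.002,0,0,0],[-0.004,0,0,0],[-0.04,0,0,0],[-0.1,0,0,0],[-0.16,0,0.02,0],[-0.19,0,0.03,0],[-0.19,0,0.03,0]], hand=0.056)

```text
time: 49.45
tcp_pos: [0.4519, -0.3516, 0.2684]
tool_rot: [-0.006, 0.709, -0.009, -0.705]
ft_force: [-0.4, -0.6, -0.6]
width: 0.0558
```

Run:
```python
from h import *
st()
print(tri([401,212],[342,170]))
H=np.array([.553,-.2764,.085])
for th in(1.45,1.5,1.55,1.6,1.65,1.7,1.75):
    d=np.array([-np.cos(th),0.02*np.cos(th),np.sin(th)]); n=np.array([np.sin(th),0,np.cos(th)])
    P=H+.148*d+.037*n; P2=H+.132*d+.045*n
    print(th,P.round(3),proj("top",P).round(0),proj("side",P).round(0),proj("side",P2+[0,.122,0]).round(0),proj("top",P2+[0,.122,0]).round(0))
crop("side","s34",280,130,440,270,5); crop("top","t34",310,190,470,290,5)
```

```text
t 49.45 tcp [ 0.4519 -0.3516  0.2684] y [-0.02  -1.     0.004] z [-1.     0.02  -0.005] x [ 0.004 -0.004 -1.   ] F [-0.4 -0.6 -0.6] w 0.0558
[ 0.58994018 -0.27843054  0.22413689]
1.45 [ 0.572 -0.276  0.236] [[401. 218.]] [[348. 168.]] [[322. 199.]] [[354. 217.]]
1.5 [ 0.579 -0.276  0.235] [[401. 215.]] [[345. 168.]] [[319. 199.]] [[354. 214.]]
1.55 [ 0.587 -0.276  0.234] [[401. 213.]] [[342. 168.]] [[317. 199.]] [[353. 212.]]
1.6 [ 0.594 -0.276  0.232] [[401. 210.]] [[340. 167.]] [[315. 199.]] [[353. 210.]]
1.65 [ 0.602 -0.277  0.23 ] [[401. 208.]] [[337. 167.]] [[312. 199.]] [[353. 208.]]
1.7 [ 0.609 -0.277  0.227] [[400. 205.]] [[335. 167.]] [[310. 199.]] [[353. 206.]]
1.75 [ 0.616 -0.277  0.224] [[400. 203.]] [[332. 167.]] [[308. 199.]] [[353. 204.]]
```

View pics/s34.png

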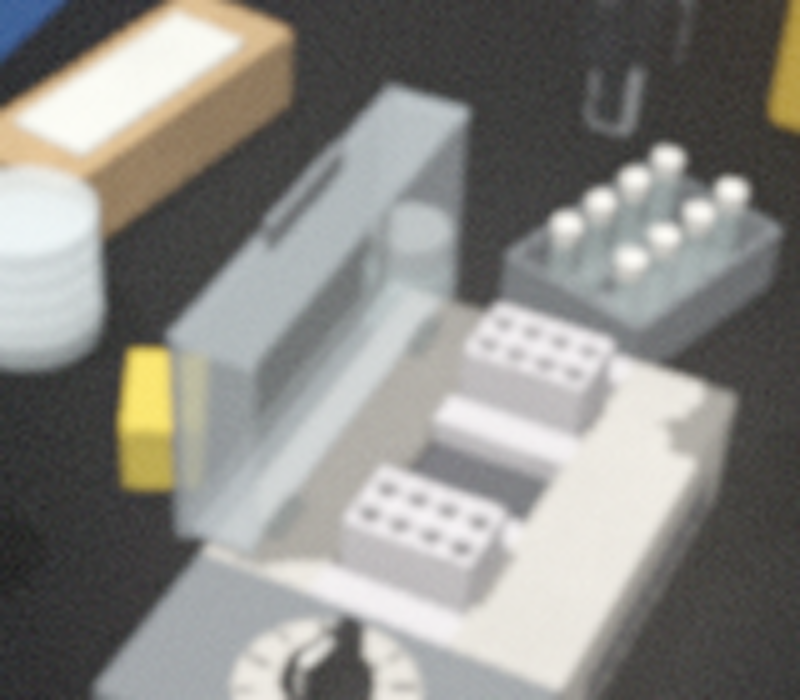

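View pics/t34.png

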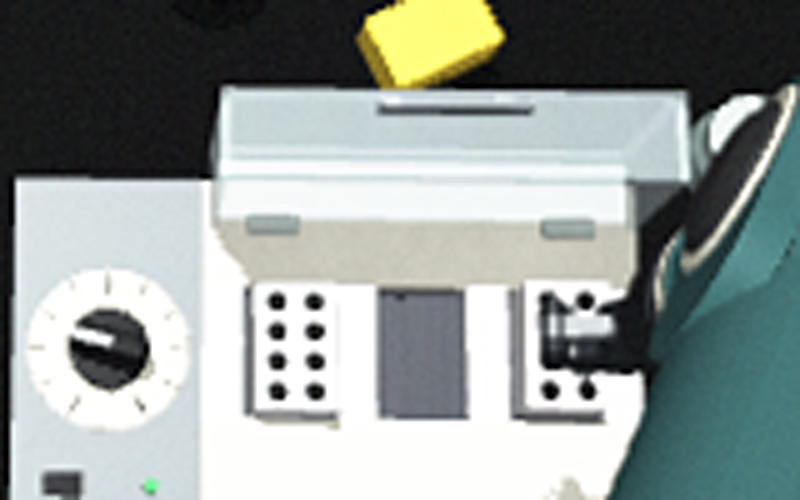

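step_arm(commands=[[-0.01,-0.03,-0.04,0],[-0.01,-0.055,-0.09,0],[-0.01,-0.07,-0.14,0],[-0.01,-0.072,-0.19,0],[-0.01,-0.072,-0.198,0],[-0.01,-0.072,-0.198,0],[-0.01,-0.072,-0.198,0]], hand=0.0)

```text
time: 50.42
tcp_pos: [0.6492, -0.283, 0.2746]
tool_rot: [0.007, -0.706, 0.007, 0.708]
ft_force: [-0.2, 0.6, 0.2]
width: 0.0001
```

Run:
```python
from h import *
plan([.64,-.277,.185],-1.59); crop("side","s35",280,110,440,250,5)
```

```text
t 50.42 tcp [ 0.6492 -0.283   0.2746] y [-0.021 -1.     0.   ] z [-1.     0.021  0.002] x [-0.002 -0.    -1.   ] F [-0.2  0.6  0.2] w 0.0001
cmd [ 0.0896 -0.0058  0.0092] turn -0.001 alt 3.14 rows>= 2
```

View pics/s35.png

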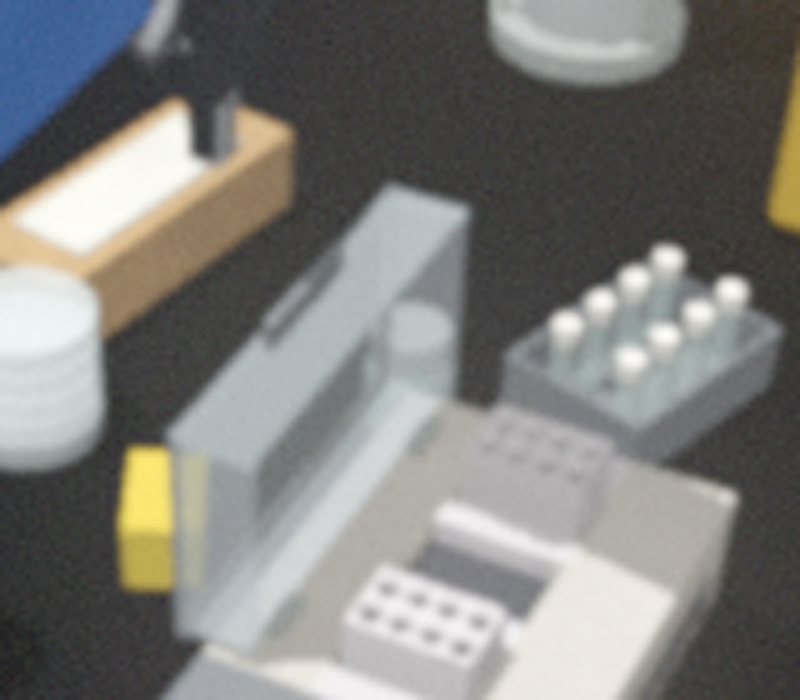

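step_arm(commands=[[0.03,-0.005,0.002,0],[0.06,-0.005,0.004,0],[0.085,-0.005,0.005,0],[0.0895,-0.005,0.005,0],[0.0895,-0.005,0.02,0],[0.0895,-0.005,0.03,0]])

```text
time: 51.22
tcp_pos: [0.6204, -0.2773, 0.1871]
tool_rot: [-0.007, 0.708, -0.007, -0.707]
ft_force: [-0.3, 0.4, -0.2]
width: -0.0001
```

Run:
```python
from h import *
plan([.579,-.277,.1925]); crop("side","s36",280,110,440,250,5)
```

```text
t 51.23 tcp [ 0.6204 -0.2773  0.1871] y [-0.02  -1.     0.001] z [-1.     0.02  -0.002] x [ 0.002 -0.001 -1.   ] F [-0.3  0.4 -0.2] w -0.0001
cmd [-0.0054  0.0006  0.0414] turn 0 alt 0.0 rows>= 1
```

View pics/s36.png

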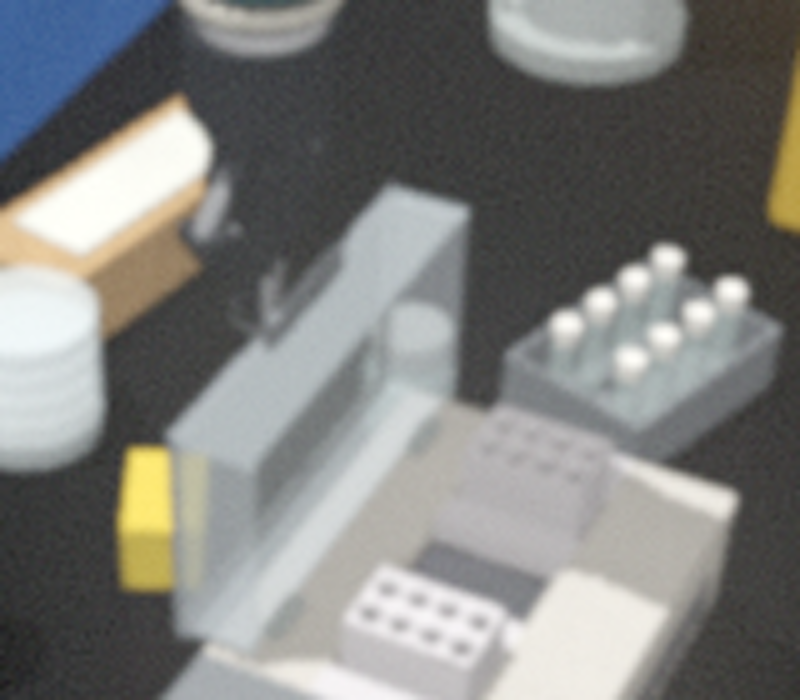

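Fingers are behind the lip, as planned. Pull forward along the arc.

step_arm(commands=[[0,0,0.012,0],[-0.002,0,0.022,0],[-0.004,0,0.032,0],[-0.006,0,0.042,0],[-0.006,0,0.052,0],[-0.006,0,0.062,0],[-0.006,0,0.072,0]])

```text
time: 52.15
tcp_pos: [0.5474, -0.2751, 0.191]
tool_rot: [0.007, -0.707, 0.007, 0.708]
ft_force: [1.1, -0.2, 0.1]
width: 0.0005
```

Run:
```python
from h import *
plan([.518,-.277,.1845]); crop("side","s37",280,110,440,250,5)
```

```text
t 52.15 tcp [ 0.5474 -0.2751  0.191 ] y [-0.019 -1.    -0.   ] z [-1.     0.019  0.001] x [-0.001  0.    -1.   ] F [ 1.1 -0.2  0.1] w 0.0005
cmd [0.0066 0.0024 0.0293] turn 0 alt 0.0 rows>= 1
```

View pics/s37.png

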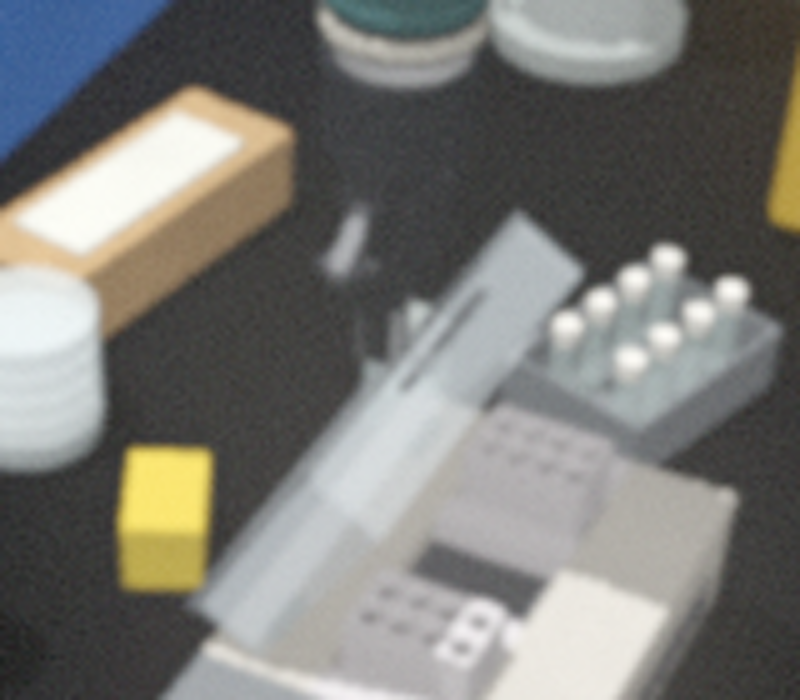

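step_arm(commands=[[0.003,0,0.015,0],[0.0065,0,0.029,0],[0.013,0,0.041,0],[0.0225,0,0.056,0],[0.03,0,0.064,0],[0.0365,0,0.071,0],[0.045,0,0.077,0],[0.0535,0,0.083,0]])

```text
time: 53.2
tcp_pos: [0.4654, -0.2736, 0.1375]
tool_rot: [0.007, -0.707, 0.007, 0.707]
ft_force: [-0.4, -0.4, -0.1]
width: -0.0
```

Run:
```python
from h import *
plan([.454,-.277,.1195]); crop("side","s38",280,110,440,250,5)
```

```text
t 53.2 tcp [ 0.4654 -0.2736  0.1375] y [-0.019 -1.    -0.   ] z [-1.     0.019  0.   ] x [-0.  0. -1.] F [-0.4 -0.4 -0.1] w -0.0
cmd [0.018  0.0036 0.0114] turn 0 alt 0.0 rows>= 1
```

View pics/s38.png

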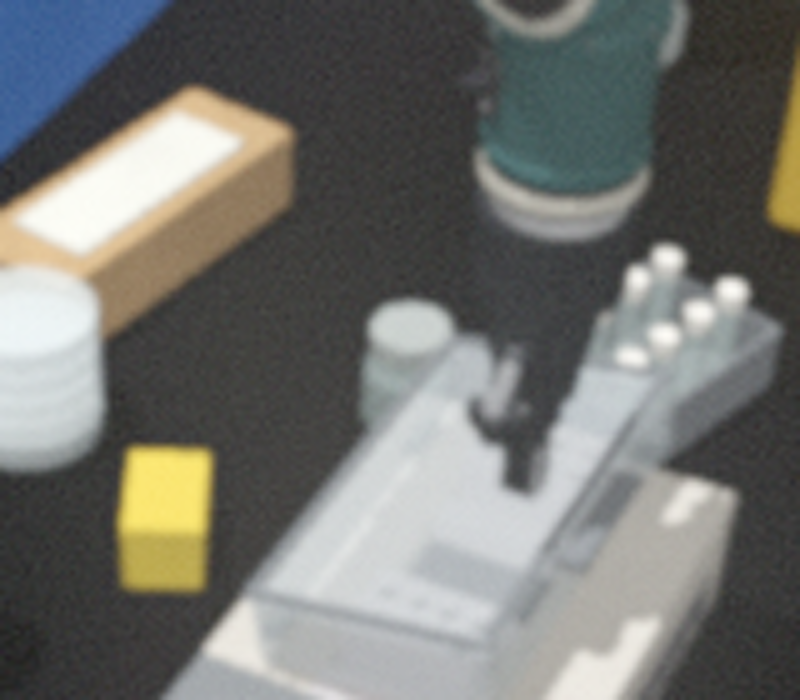

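step_arm(commands=[[0.006,0,0.006,0],[0.012,0,0.01,0],[0.016,0,0.011,0],[0.019,0,0.011,0],[0.02,0,0.011,0],[0.02,0,0.011,0]])

```text
time: 54.0
tcp_pos: [0.4546, -0.2735, 0.12]
tool_rot: [0.007, -0.707, 0.007, 0.707]
ft_force: [-7.1, 2.1, 14.8]
width: 0.0001
```

step_arm(commands=[[-0.03,0,0,0],[-0.08,0,0,0],[-0.12,0,0.0,0],[-0.15,-0.05,0,0],[-0.15,-0.1,0,0],[-0.15,-0.15,0,0],[-0.15,-0.15,0,0]])

```text
time: 54.88
tcp_pos: [0.4581, -0.1193, 0.2687]
tool_rot: [-0.004, 0.708, -0.004, -0.707]
ft_force: [-0.1, -0.6, 0.1]
width: -0.0003
```

Run:
```python
from h import *
st(); crop("side","s39",280,130,440,290,5); crop("top","t39",300,195,460,305,5)
H=np.array([.553,-.2764,.085])
for th in(0,.06,.12):
    d=np.array([-np.cos(th),0.02,np.sin(th)]); n=np.array([np.sin(th),0,np.cos(th)])
    for y in(.122,-.122):
        P=H+.132*d+.045*n+[0,y,0]; print(th,y,((proj("side",P)[0]-[280,130])*5).round(0),((proj("top",P)[0]-[300,195])*5).round(0))
```

```text
t 54.88 tcp [ 0.4581 -0.1193  0.2687] y [-0.012 -1.    -0.   ] z [-1.     0.012 -0.001] x [ 0.001  0.    -1.   ] F [-0.1 -0.6  0.1] w -0.0003
0 0.122 [505. 595.] [262. 431.]
0 -0.122 [673. 311.] [707. 425.]
0.06 0.122 [500. 582.] [263. 424.]
0.06 -0.122 [670. 298.] [710. 418.]
0.12 0.122 [495. 568.] [264. 417.]
0.12 -0.122 [667. 285.] [714. 410.]
```

View pics/s39.png

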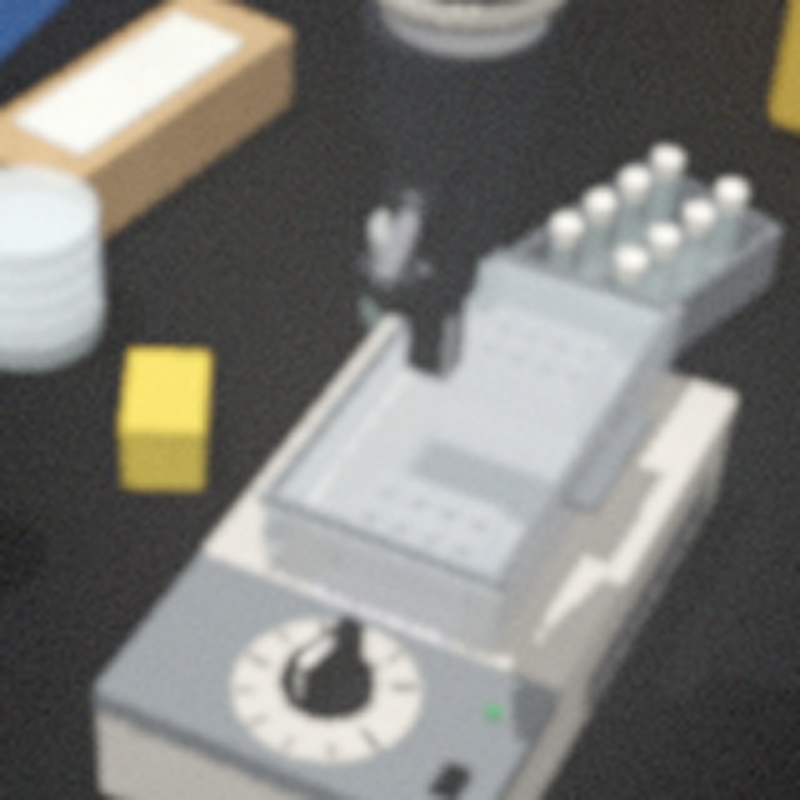

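View pics/t39.png

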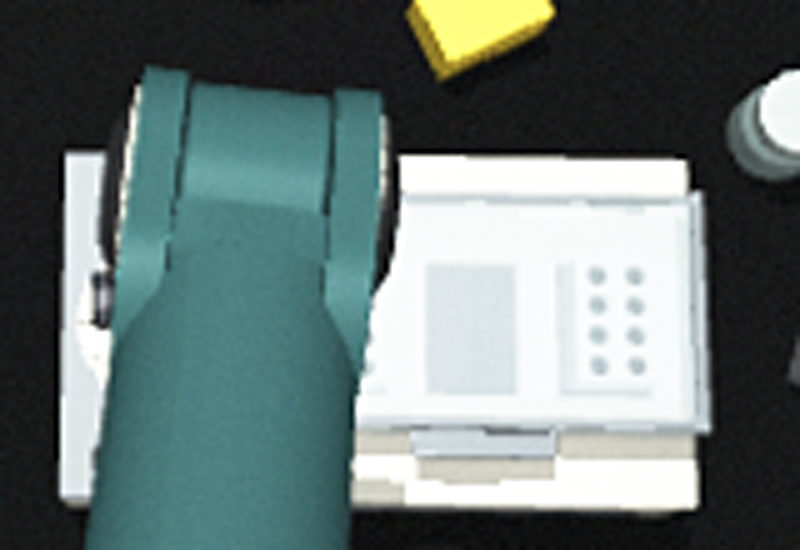

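Run:
```python
from h import *
im=cv2.imread("pics/top0.png")[:,:,::-1]; crop("top","d_top",308,235,356,283,12,im)
im=cv2.imread("pics/side0.png")[:,:,::-1]; crop("side","d_side",320,240,370,290,12,im)
a=-.02; c=np.array([.483-.18*np.sin(a),-.275+.18*np.cos(a)]); print("dial axis",c, (proj("top",[*c,.119])[0]-[308,235])*12,(proj("top",[*c,.085])[0]-[308,235])*12)
for b in np.radians([0,30,-76]):
    w=a-b
    print(np.degrees(b),(proj("top",[c[0]+.022*np.cos(w),c[1]+.022*np.sin(w),.119])[0]-[308,235])*12,(proj("side",[c[0]+.022*np.cos(w),c[1]+.022*np.sin(w),.119])[0]-[320,240])*12)
```

```text
dial axis [ 0.48659976 -0.095036  ] [280.86379006 282.20086956] [279.63174633 302.79716982]
0.0 [281.03754177 189.2783423 ] [213.48582228 181.85837233]
29.999999999999996 [327.96576344 201.88056668] [251.3815642  152.05928905]
-76.0 [189.64729354 259.28294936] [239.29657171 280.31087745]
```

View pics/d_top.png

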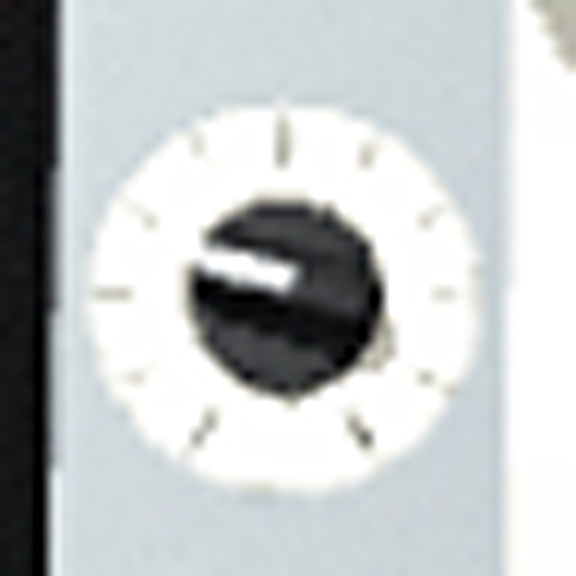

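View pics/d_side.png

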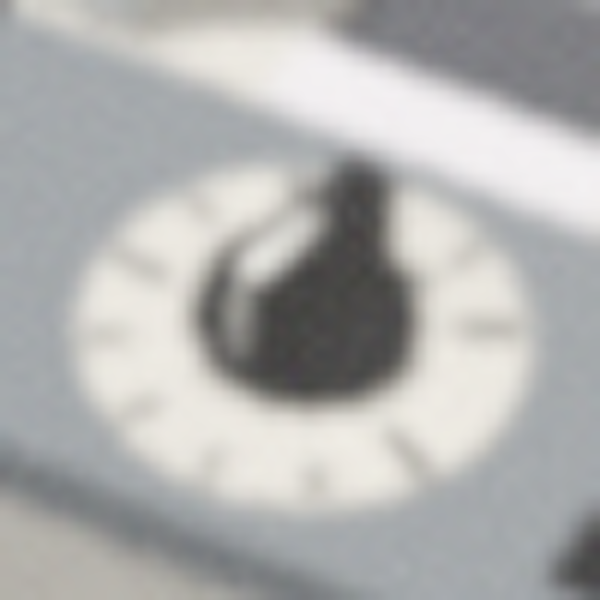

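Run:
```python
from h import *
plan([.4875,-.095,.15],-.16)
```

```text
t 54.98 tcp [ 0.4578 -0.1235  0.2684] y [-0.018 -1.     0.001] z [-1.     0.018 -0.001] x [ 0.001 -0.001 -1.   ] F [-0.1 -0.1  0.8] w 0.0
cmd [ 0.1184 -0.0291 -0.0291] turn -1.429 alt 1.713 rows>= 8
```

step_arm(commands=[[0,-0.01,-0.01,-0.18],[0,-0.02,-0.02,-0.36],[0.02,-0.029,-0.029,-0.54],[0.05,-0.029,-0.029,-0.72],[0.08,-0.029,-0.029,-0.9],[0.1,-0.029,-0.029,-1.08],[0.118,-0.029,-0.029,-1.26],[0.118,-0.029,-0.029,-1.43]], hand=0.045)

```text
time: 55.98
tcp_pos: [0.4861, -0.0967, 0.1483]
tool_rot: [-0.458, -0.537, -0.46, 0.538]
ft_force: [0.6, -0.1, 0.1]
width: 0.0451
```

Run:
```python
from h import *
plan([.4875,-.095,.09],-.16); crop("side","s40",280,180,420,300,5)
```

```text
t 55.98 tcp [ 0.4861 -0.0967  0.1483] y [ 0.988 -0.157 -0.003] z [-0.157 -0.988 -0.   ] x [-0.003  0.001 -1.   ] F [ 0.6 -0.1  0.1] w 0.0451
cmd [ 0.0583  0.0013 -0.0019] turn 0.003 alt -3.139 rows>= 1
```

View pics/s40.png

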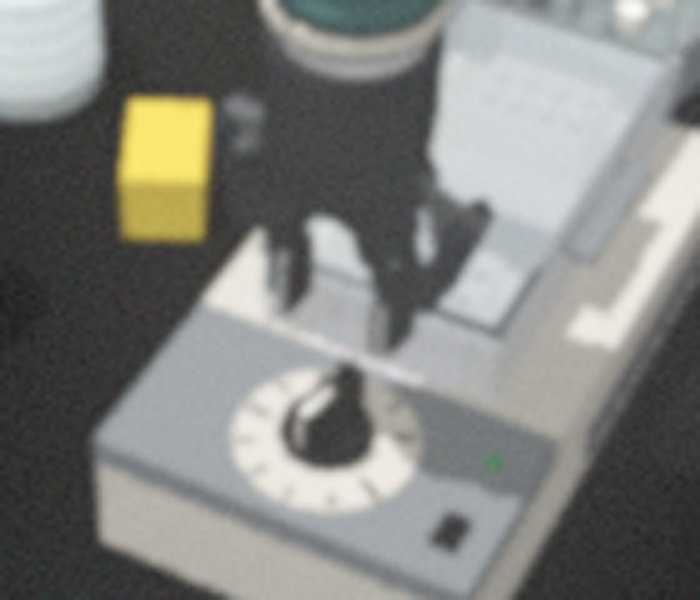

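step_arm(commands=[[0.025,0.001,-0.002,0],[0.045,0.001,-0.002,0],[0.055,0.001,-0.002,0],[0.0585,0.001,-0.002,0],[0.0585,0.001,-0.002,0]])

```text
time: 56.65
tcp_pos: [0.4888, -0.0935, 0.0919]
tool_rot: [0.458, 0.539, 0.458, -0.539]
ft_force: [-0.3, 0.3, -0.5]
width: 0.0453
```

step_arm(commands=[[0,0,0,0],[0,0,0,0],[0,0,0,0],[0,0,0,0]], hand=0.005, newtons=25)

```text
time: 57.15
tcp_pos: [0.4885, -0.0932, 0.0923]
tool_rot: [-0.459, -0.538, -0.458, 0.538]
ft_force: [-2.1, 0.1, 5.6]
width: 0.0133
```

Run:
```python
from h import *
st(); crop("side","s41",280,180,420,300,5)
```

```text
t 57.15 tcp [ 0.4885 -0.0932  0.0923] y [ 0.987 -0.159  0.   ] z [-0.159 -0.987  0.   ] x [ 0.    -0.001 -1.   ] F [-2.1  0.1  5.6] w 0.0133
```

View pics/s41.png

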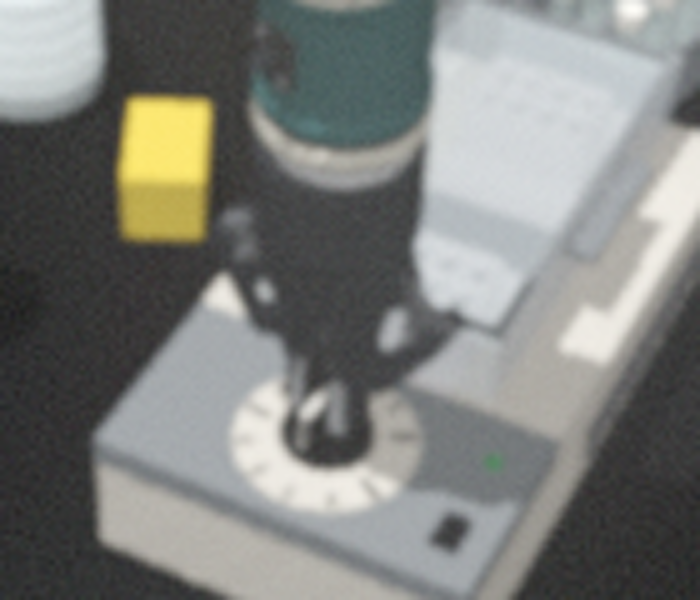

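step_arm(commands=[[0,0,0,0.15],[0,0,0,0.3],[0,0,0,0.45],[0,0,0,0.6],[0,0,0,0.75],[0,0,0,0.9],[0,0,0,1.05],[0,0,0,1.05]])

```text
time: 58.2
tcp_pos: [0.4887, -0.0934, 0.0923]
tool_rot: [0.128, 0.696, 0.127, -0.695]
ft_force: [-1.7, -1.2, 7.3]
width: 0.0134
```

Run:
```python
from h import *
s,m=st(); a=np.arctan2(m[1,1],m[0,1]); print("jaw",a,"remaining turn",(a-(-.5436-np.pi/2)),s["joints"].round(2), s["torque"].round(2))
```

```text
t 58.2 tcp [ 0.4887 -0.0934  0.0923] y [ 0.354 -0.935  0.001] z [-0.935 -0.354 -0.   ] x [ 0.001 -0.001 -1.   ] F [-1.7 -1.2  7.3] w 0.0134
jaw -1.2085767482877285 remaining turn 0.9058195785071681 [ 0.36  0.42 -0.29  2.05  0.19  0.69 -1.26] [-0.11  0.45 -0.05]
```

step_arm(commands=[[0,0,0,0.15],[0,0,0,0.3],[0,0,0,0.45],[0,0,0,0.6],[0,0,0,0.75],[0,0,0,0.906],[0,0,0,0.906],[0,0,0,0.906]])

```text
time: 59.2
tcp_pos: [0.4886, -0.0936, 0.0923]
tool_rot: [-0.189, 0.681, -0.19, -0.681]
ft_force: [-1.4, -0.9, 6.1]
width: 0.0132
```

Run:
```python
from h import *
s,m=st(); a=np.arctan2(m[1,1],m[0,1]); print("jaw",a,"remaining turn",(a-(-.5436-np.pi/2)))
```

```text
t 59.2 tcp [ 0.4886 -0.0936  0.0923] y [-0.516 -0.856  0.   ] z [-0.856  0.516 -0.001] x [ 0.    -0.001 -1.   ] F [-1.4 -0.9  6.1] w 0.0132
jaw -2.113162111855309 remaining turn 0.0012342149395876412
```

Release, rise, retreat and check.

step_arm(commands=[[0,0,0,0],[0,0,0,0],[0,0,0,0],[-0.03,0,0,0],[-0.08,0,0,0],[-0.13,0,0.0,0],[-0.15,-0.06,0.03,0],[-0.15,-0.12,0.06,0]], hand=0.035)

```text
time: 60.2
tcp_pos: [0.4997, 0.0296, 0.2434]
tool_rot: [-0.192, 0.682, -0.191, -0.679]
ft_force: [0.8, 0.2, -0.2]
width: 0.0351
```

step_arm(commands=[[0,-0.05,0.05,0],[0,-0.11,0.06,0],[0,-0.16,0.06,0],[0,-0.16,0.06,0],[0,-0.16,0.06,0]])

```text
time: 60.82
tcp_pos: [0.5298, 0.196, 0.2407]
tool_rot: [0.19, -0.681, 0.191, 0.681]
ft_force: [0.3, -0.4, -0.0]
width: 0.0347
```

Run:
```python
from h import *
st(); t=crop("top","d2_top",300,225,364,289,10); crop("top","t42",300,190,460,300,5,t); s=crop("side","s42",280,130,440,290,5); crop("side","full42",0,0,640,480,1,s); crop("top","fullt42",0,0,640,480,1,t)
```

```text
t 60.83 tcp [0.5298 0.196  0.2407] y [-0.519 -0.855  0.002] z [-0.855  0.519  0.001] x [-0.001 -0.001 -1.   ] F [ 0.3 -0.4 -0. ] w 0.0347
```

View pics/d2_top.png

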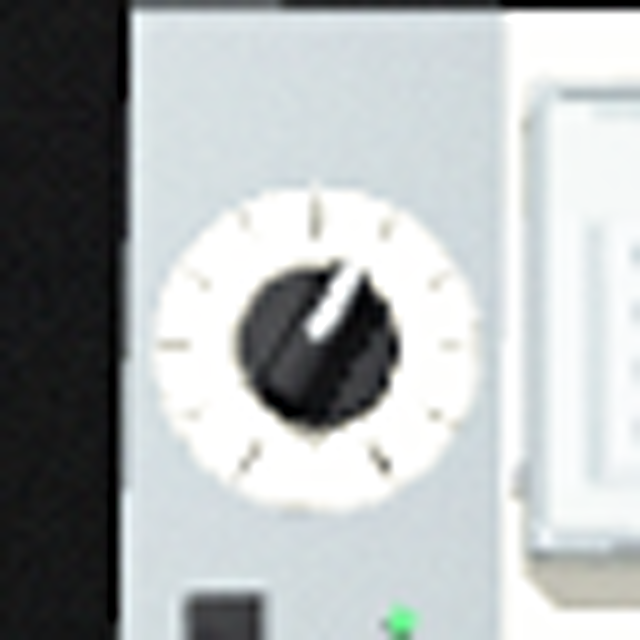

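View pics/s42.png

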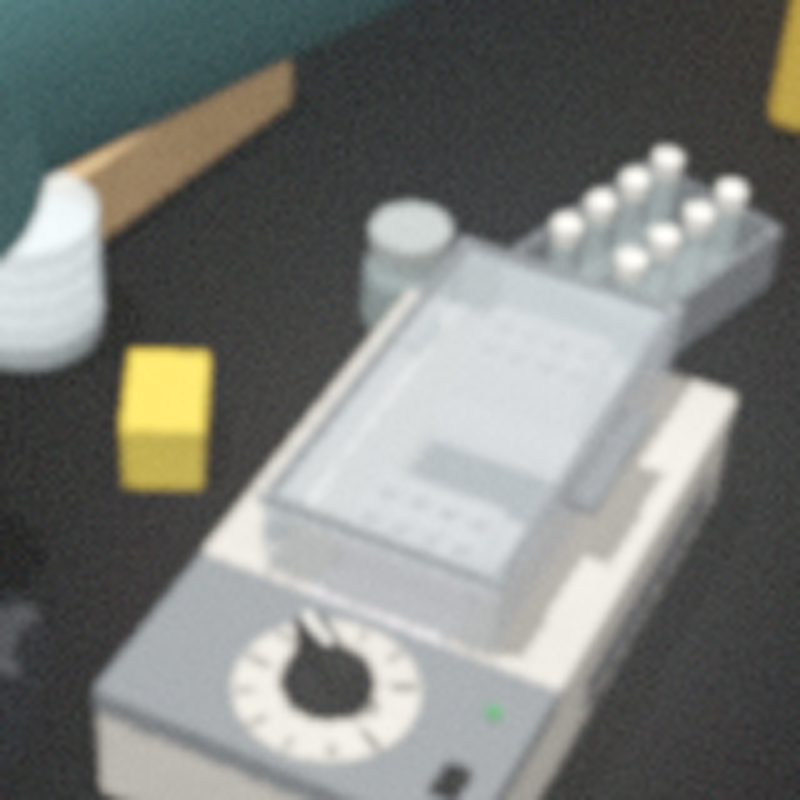

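View pics/fullt42.png

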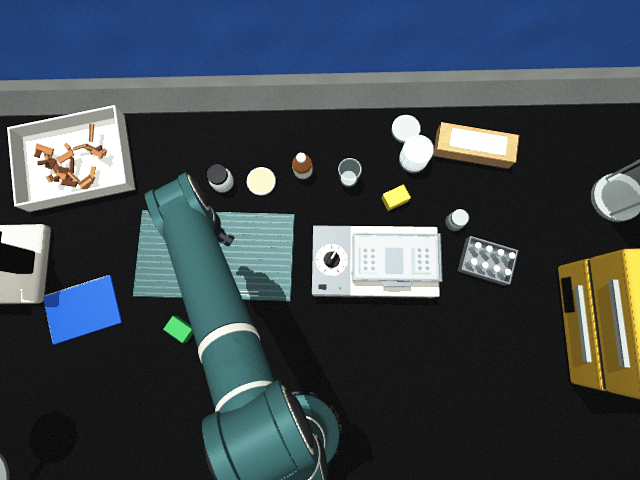

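Run:
```python
from h import *
t=cv2.imread("pics/fullt42.png",0)
c=cv2.resize(t[240:280,312:352],None,fx=10,fy=10,interpolation=cv2.INTER_CUBIC)
cx,cy=(proj("top",[.4885,-.0935,.119])[0]-[312,240]+.5)*10
yy,xx=np.mgrid[:400,:400]; m=(c>150)&(np.hypot(xx-cx,yy-cy)<85)
n,lab,sts,ce=cv2.connectedComponentsWithStats(m.astype(np.uint8))
for i in range(1,n):
    if sts[i,4]>300:
        p=np.c_[xx[lab==i],yy[lab==i]].astype(np.float32); v=cv2.fitLine(p,cv2.DIST_L2,0,.01,.01).ravel(); print(sts[i],ce[i],np.degrees(np.arctan2(v[0],-v[1])), "centre dir",np.degrees(np.arctan2(ce[i][0]-cx,cy-ce[i][1])))
a=-.02
for val in(50,55,60,65):
    w=a-np.radians((val-50)*3); P=proj("top",[[.4885,-.0935,.119],[.4885+.022*np.cos(w),-.0935+.022*np.sin(w),.119]]); d=P[1]-P[0]; print(val,np.degrees(np.arctan2(d[0],-d[1])))
```

```text
[ 109   99  170  148 5133] [186.73348919 142.17494643] 74.315475 centre dir -9.227950045515273
50 0.12063864900417405
55 15.275295993906258
60 30.40461529500091
65 45.473719365783545
```

Run:
```python
from h import *
st(); print(r.sign_off())
```

```text
t 60.92 tcp [0.5299 0.1951 0.2411] y [-0.52  -0.854  0.001] z [-0.854  0.52  -0.   ] x [-0.    -0.001 -1.   ] F [-0.  -0.1 -0.3] w 0.0348
the job is handed in; nothing more can be done
None
```

The job is handed in at about 61 s, and my last checks found both blocks seated, the cover shut and the dial near 60; sign-off gave no verdict.

- **Blocks:** Two blocks lay on the mat, both upside down. I turned each over in two quarter turns, one against the heater's left edge and one by tipping it on the mat. They went into the two outer pockets, wells up. Both met the pocket floor within 0.1 mm of the expected height, and the pictures show them seated.
- **Cover:** I pulled it forward by the lip and pressed it down. Contact came at the height for 0 rad, and its edges lie where a shut cover should be.
- **Dial:** I turned it by its grip bar until the gripper read within 0.002 rad of the angle I had worked out for 60. The pointer in the top picture reads about 28° from the 50 tick where 60 should show as 30.4°. That is a reading of about 59, inside the allowed 3. A second, automatic fit of the pointer line failed because it picked up the dial face, so I rely on the hand reading and the gripper angle.
- **Other things:** In the last top picture the bystanders are where they began. The arm hid the forceps, but the side views up to about 43 s show no change in them.
- **Disagreement with the description:** Touch tests put the fingertips about 11 to 14 mm behind the reported tool point, not 17 mm ahead of it. I used the measured value for the grips and placings after that.

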